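# Push the box of weights home into its corner fence

### The job

Push the closed wooden box of weights along the bench into the corner of the metal fence, until its back lies flat against the long fence and its left end is up against the short end stop. Only push it, never lift or tip it, and leave the small glassware and other loose things where they stand.

Things in the scene. Friction and masses are not known exactly. Their poses are not given: they have to be found in the camera images.
- weight_box: closed dark wooden box of weights, 85 mm deep (x), 165 mm long (y), 55 mm high, about 0.6 kg, flat upright sides, small brass tab in front (-x). Origin: centre of its underside; sides at +-42.5 mm in x, +-82.5 mm in y; z up. Starts turned up to 0.3 rad, nearer the robot than the long fence and to the right of the end stop
- fence: fixed L-shaped aluminium fence, bars 30 mm high, 6 mm thick, flanges outside only; place and turn (to 0.2 rad) vary. Origin: inner corner at bench height. Long fence: 150 mm from the corner along -y (right), inner face at x = 0. End stop: 70 mm along -x (to the robot), inner face at y = 0. The box at home has its origin at x -42.5, y -82.5 mm in this frame, axes parallel
- crucible: small white porcelain crucible, 41 mm across, 32 mm high, standing just outside the end stop; to be left alone. Origin: centre of its underside
- weighing_bottle: small open glass weighing bottle, 36 mm across, 52 mm high, standing to the right of the fence, in front of the hot plate; to be left alone. Origin: centre of its underside
- stopper: rubber stopper, 25 mm across, 24 mm high, standing on the left of the work near the front; to be left alone. Origin: centre of its underside
- dropper_bottle: dropper bottle with black teat, 37 mm across, 96 mm high, standing on the left; to be left alone. Origin: centre of its underside
- timer: round white lab timer with a dial on top, 68 mm across, 48 mm high, on the right; to be left alone. Origin: centre of its underside
Mind the look-alikes: they are no part of the job. There is more than one size of the fence; the job needs the larger.

How it is judged (in metres and radians):
At the end, for the whole second after the job is handed in: The box stands flat and at rest on the bench in the corner of the fence: its back within 4 mm of the long fence, its end within 4 mm of the end stop, and turned less than 0.035 rad from the fence (x of weight_box in the frame of fence between -0.0465 and -0.038 m and y of weight_box in the frame of fence between -0.0865 and -0.078 m and angle between the x axis of weight_box and the x axis of fence, either way round below 0.035 rad and height (world z) of weight_box below 0.004 m and angle between weight_box's own z axis and vertical below 0.03 rad and linear speed of weight_box below 0.01 m/s); the robot touches nothing.
It fails at once if the box is lifted (height (world z) of weight_box above 0.012 m).
It fails at once if the box is tipped (angle between weight_box's own z axis and vertical above 0.2 rad).
It fails at once if another loose thing is moved (more than 20 mm) (distance of any of crucible, weighing_bottle, stopper, dropper_bottle, timer from where it was at the start of the episode above 0.02 m).
It also fails if it takes over 64 s, if anything falls off the work surface, if the arm or the gripper's body presses on something with over 40 N, if the wrist force passes 120 N, or if a joint passes its speed limit or range.

### The arm

A 6-joint arm with a two-finger parallel gripper is mounted at the origin on a cart in front of the work surface, level with it; the furniture and walls round the work are solid. World frame = base frame: x ahead of the robot, y to its left, z up, the work surface at z = 0. Lengths are in m, angles in degrees, forces in N, time in s.
With the tool pointing down it reaches from about 0.35 to 0.875 m from the base axis. Payload 4.2 kg.
Tool frame: the origin (TCP) lies midway between the tips of the shut fingers; the grasp point (between the pads) lies 19 mm behind it (hold_point_z is the z of the grasp point in the tool frame, in m); z points along the fingers, y is the direction in which the jaws open and shut (so a half turn about z gives the same grasp; the last joint's range is limited). The gripper opens to 87 mm and grips with 3 to 60 N. Pads are 19 mm wide; open, the fingers measure 117 mm over their backs; the gripper's body (75 mm by 190 mm) begins 51 mm behind the grasp point.
Start: joints at [90.504, 22.042, 0.453, 0, -68.411, -14.817], TCP at [0.154, 0.606, 0.193] pointing down, gripper open.
Joint ranges: [-179.83, 179.83], [-69.29, 118.12], [-61.27, 80.66], [-181.25, 117.63], [-171.15, -9.14], [-177.46, 177.46]. Speed limits (degrees/s): [159.86, 159.86, 180, 180, 180, 180].

### API

Orientations are given as a 3x3 rotation matrix whose columns are the frame's x, y, z axes.
In Python, from station import * gives the robot as it stands. The module is installed in compiled form; this text tells all that it offers.
- The arm moves only by the tool jog_arm, never from a script. Its argument "moves" is a list of rows, each a list of 7 numbers: the closure, from -1 (fully open) to 1 (shut), then the shift along the tool's x, y, z in m, then the turn, a rotation vector about the tool's x, y, z in rad. In form: [[gripper, x, y, z, wx, wy, wz], ...]. A call has exactly 10 rows; each row is the pose to reach, as a shift and turn from the pose commanded when the call began, along the tool's axes at that moment; what a row does not reach only later rows make up. A row lasts 1/12 s, in which the tool goes at most 41.7 mm and 7.16 degrees, less where a joint would pass 70% of its speed; a pose out of reach is approached as far as the arm can. A call with a gripper value outside its range is refused whole. The fingers move at their own pace and stop on an object; the grip force is fixed at half the most. Time passes only in rows, so rows that repeat a pose let the fingers close, or fill a call up. It gives the time, the measured TCP pose, the force and the opening at its end, in the units of the state.
- sense(): the state, without advancing time (a new reading comes with each control period).
- capture(name): name is "side" or "top" or "wrist"; returns a dict with "frame" (400x640x3 uint8, red, green, blue), "fov_y" (degrees; the focal length in pixels is half the picture's height over the tangent of half this angle, whatever the lens; pixels are square), "cx", "cy" (the principal point, pixels), "world_from_camera" (4x4, takes a point from camera to world coordinates). Camera axes: x right, y down, z forward; pixel columns grow to the right and rows downward; lengths in m; the calibration is good to about 2 mm. A picture is of the moment at which its call begins. There is no depth.
- finish_job(): hands the job in, once; it reports no verdict.
The state is a dict: "time_s": time; "joints": joint angles; "joint_velocities": joint speeds; "effort": joint torques, N m; "tcp_pos": TCP position; "ee_rot": TCP orientation; "wrist_force": force on the tool from outside, world axes, zero at the start; "moment": the same for the moment, N m; "gripper_width": opening from 0.0 (shut) to 1.0 (fully open).
Only numpy, scipy, OpenCV 4.12 (cv2) and the standard library are available. Lean on these libraries where they do the work, as an engineer would, in place of code of your own. Each camera call takes 0.05 s, during which the arm holds its last target.

## Working session

There is one attempt and no reset: what is moved stays moved. The work goes in short steps, Python scripts to look and compute and a tool call to move; the robot and the scene stay as the last step left them, time stands still between calls to the robot, and variables do not carry over. Pictures are saved under pics/ and viewed, and the job is handed in when it is done.

Besides the shell and the picture viewer there is one more tool, called after ">>>" as name(argument=value, ...) on one line, values as JSON. jog_arm: Moves the arm, as the interface text tells. Its arguments: {"type":"object","properties":{"moves":{"type":"array"}},"required":["moves"]}

```bash
mkdir -p pics; python3 - <<'E'
from station import *
import cv2,json,numpy as np
for n in ["top","side","wrist"]:
    c=capture(n); cv2.imwrite(f"pics/{n}0.png",c["frame"][:,:,::-1])
    np.savez(f"pics/{n}0.npz",f=c["frame"],fov=c["fov_y"],cx=c["cx"],cy=c["cy"],T=c["world_from_camera"])
    print(n,c["fov_y"],c["cx"],c["cy"],np.round(c["world_from_camera"],3).tolist())
s=sense();print(s)
E
```

```text
top 57.694295786768635 321.04106011458816 196.062396125617 [[0.018, -0.995, 0.095, 0.455], [-1.0, -0.017, 0.01, 0.062], [-0.008, -0.095, -0.995, 1.175], [0.0, 0.0, 0.0, 1.0]]
side 46.15310011921014 317.6023741958325 191.29219230841787 [[-1.0, -0.005, -0.026, 0.622], [0.022, 0.422, -0.907, 1.576], [0.016, -0.907, -0.421, 0.733], [0.0, 0.0, 0.0, 1.0]]
wrist 70.6201810393577 314.30742851709755 199.64391029217498 [[-0.246, -0.93, -0.273, 0.229], [-0.969, 0.237, 0.067, 0.586], [0.003, 0.281, -0.96, 0.384], [0.0, 0.0, 0.0, 1.0]]
{'time_s': 0.15, 'joints': array([ 9.05053975e+01,  2.20807148e+01,  3.96986288e-01, -2.16521367e-02,
       -6.84122202e+01, -1.48154979e+01]), 'joint_velocities': array([ 0.0435728 , -0.15830764,  0.25392367,  0.13820944, -0.02749957,
       -0.0133631 ]), 'effort': array([-6.96550751e-05, -3.91050410e+01,  1.87587261e+01,  4.22236919e+00,
        1.23589870e-02, -1.39259919e-04]), 'tcp_pos': array([0.15435053, 0.60510575, 0.19240203]), 'ee_rot': array([[ 9.68937741e-01, -2.47304552e-01, -3.36608343e-04],
       [-2.47304765e-01, -9.68936292e-01, -1.67763098e-03],
       [ 8.87337388e-05,  1.70876482e-03, -9.99998536e-01]]), 'wrist_force': array([-0.33165123,  0.23415196, -0.15356771]), 'moment': array([ 0.00893778,  0.01659582, -0.05116404]), 'gripper_width': 0.9984417795650432}
```

View pics/top0.png

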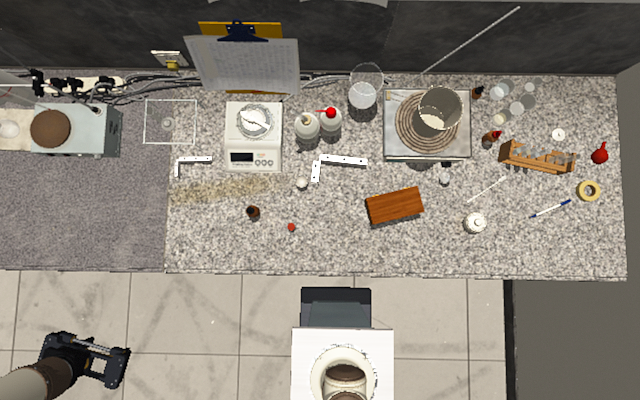

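View pics/side0.png

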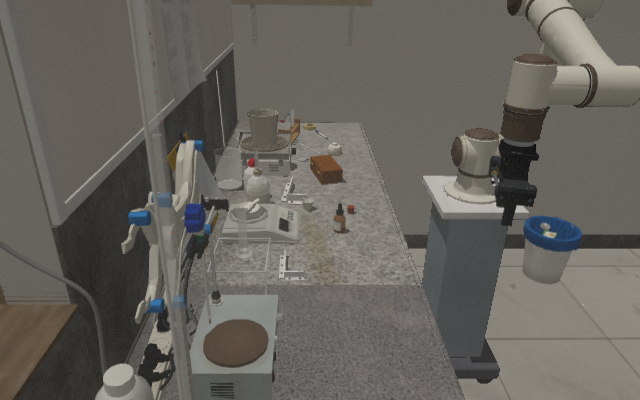

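View pics/wrist0.png

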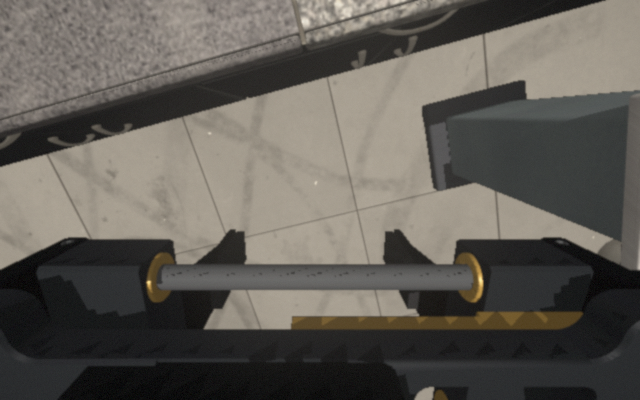

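Two fences are visible in the top view: the one at (195,165) is smaller, and the one at (340,167) is larger with the crucible beside its end stop. I'll confirm in an enlarged crop.

```bash
python3 - <<'E'
import cv2
i=cv2.imread("pics/top0.png")
cv2.imwrite("pics/c1.png",cv2.resize(i[140:240,290:450],None,fx=5,fy=5,interpolation=cv2.INTER_CUBIC))
cv2.imwrite("pics/c2.png",cv2.resize(i[140:240,165:325],None,fx=5,fy=5,interpolation=cv2.INTER_CUBIC))
E
```

```text
(no output)
```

View pics/c1.png

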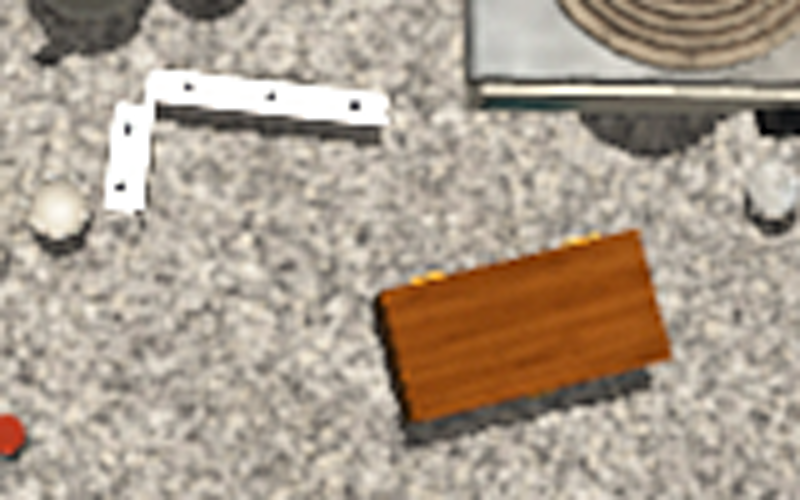

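View pics/c2.png

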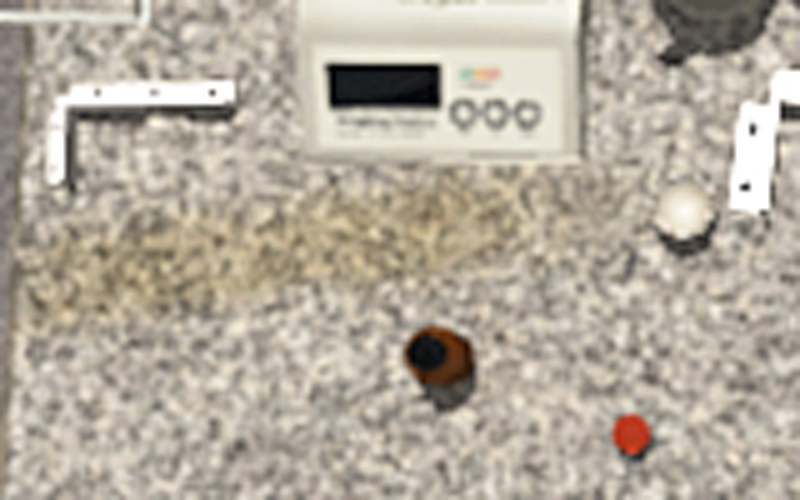

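```bash
cat > h.py <<'E'
import numpy as np,cv2
from scipy.optimize import least_squares
def ray(c,u,v,z):
    f=200/np.tan(np.radians(float(c["fov"]))/2);T=c["T"]
    d=T[:3,:3]@np.array([(u-c["cx"])/f,(v-c["cy"])/f,1]);o=T[:3,3]
    return (o+d*(z-o[2])/d[2])[:2]
def crop2(p,off,k): return (np.array(p)+.5)/k-.5+np.array(off)
def fit(mod,pts):
    mod=np.array(mod);pts=np.array(pts)
    def R(a): return np.array([[np.cos(a),-np.sin(a)],[np.sin(a),np.cos(a)]])
    r=least_squares(lambda q:(mod@R(q[2]).T+q[:2]-pts).ravel(),[*pts.mean(0),0])
    return r.x,np.round(r.fun.reshape(-1,2)*1e3,1)
def show(x): return np.round([x[0]*1e3,x[1]*1e3,np.degrees(x[2])],1)
E
python3 - <<'E'
from h import *
c=np.load("pics/top0.npz");o=(290,140)
g=lambda p,z:ray(c,*crop2(p,o,5),z)
F=[g(p,.03) for p in [(152,105),(387,125),(145,212)]]
x,r=fit([(0,0),(0,-.15),(-.07,0)],F);print("fence",show(x),r.tolist())
B=[g(p,.055) for p in [(380,292),(638,231),(670,356),(412,421)]]
b,r=fit([(.0425,.0825),(.0425,-.0825),(-.0425,-.0825),(-.0425,.0825)],B);print("box",show(b),r.tolist())
a=x[2];R=np.array([[np.cos(a),-np.sin(a)],[np.sin(a),np.cos(a)]])
print("home",np.round(x[:2]+R@[-.0425,-.0825],4), "box in fence",np.round(R.T@(b[:2]-x[:2]),4),b[2]-a)
for n,p,z in [("crucible",(60,210),.032),("wbottle",(772,185),.052),("stopper",(8,435),.024)]: print(n,g(p,z))
print("timer",ray(c,475,223,.048))
print("dropper",ray(c,252,212,.09))
for n,p in [("hotplate front L",(470,105)),("R",(800,105))]: print(n,g(p,.0))
print("edge of bench",ray(c,320,272,0))
E
```

```text
fence [678.9  78.3  -3.9] [[0.2, -0.7], [0.4, -0.2], [-0.6, 0.9]]
box [ 540.1 -154.2   14.6] [[1.6, 1.0], [2.4, 0.8], [-2.6, -1.5], [-1.4, -0.3]]
home [ 0.6308 -0.0011] box in fence [-0.1226 -0.2414] 0.32313211499265326
crucible [0.60969059 0.13615595]
wbottle [ 0.63024395 -0.30838593]
stopper [0.4668081 0.1662253]
timer [ 0.48786566 -0.40305107]
dropper [0.50758193 0.27881799]
hotplate front L [ 0.68796067 -0.12894955]
R [ 0.6915303  -0.34457265]
edge of bench [0.3245568  0.07281481]
```

```bash
cat >> h.py <<'E'
from scipy.spatial.transform import Rotation as Ro
def Rtool(yx): # yaw of tool x, pointing down
    a=np.radians(yx); x=np.array([np.cos(a),np.sin(a),0]); z=np.array([0,0,-1.]); return np.c_[x,np.cross(z,x),z]
def rel(p0,R0,p,yx):
    R1=Rtool(yx); return np.round(R0.T@(np.array(p)-p0),3), np.round(Ro.from_matrix(R0.T@R1).as_rotvec(),3)
E
python3 - <<'E'
from h import *
p=np.array([.154,.606,.193]);y=-14.3
for q,yy in [((.154,.606,.25),-14.3),((.42,.30,.25),-35),((.55,-.05,.25),-60),((.570,-.268,.2),-75.4)]:
    print(q,*[v.tolist() for v in rel(p,Rtool(y),q,yy)])
E
```

```text
(0.154, 0.606, 0.25) [0.0, 0.0, -0.057] [0.0, 0.0, 0.0]
(0.42, 0.3, 0.25) [0.333, 0.231, -0.057] [0.0, 0.0, 0.361]
(0.55, -0.05, 0.25) [0.546, 0.538, -0.057] [0.0, 0.0, 0.798]
(0.57, -0.268, 0.2) [0.619, 0.744, -0.007] [0.0, 0.0, 1.066]
```

>>> jog_arm(moves=[[0.2,0,0,-0.03,0,0,0],[0.2,0.03,0.02,-0.057,0,0,0.03],[0.2,0.06,0.04,-0.057,0,0,0.07],[0.2,0.09,0.06,-0.057,0,0,0.1],[0.2,0.12,0.083,-0.057,0,0,0.13],[0.2,0.15,0.104,-0.057,0,0,0.16],[0.2,0.18,0.125,-0.057,0,0,0.2],[0.2,0.21,0.146,-0.057,0,0,0.23],[0.2,0.24,0.167,-0.057,0,0,0.26],[0.2,0.27,0.187,-0.057,0,0,0.29]])

```text
time_s: 0.98
tcp_pos: [0.3705, 0.3558, 0.2502]
ee_rot: [[0.857, -0.515, -0.0], [-0.515, -0.857, -0.0], [-0.0, 0.0, -1.0]]
wrist_force: [0.4, 0.6, -0.3]
gripper_width: 0.417
```

```bash
python3 - <<'E'
from h import *
p=np.array([.3695,.358,.25]);y=-31
for q,yy in [((.5,.10,.25),-47),((.55,-.03,.25),-55)]:
    print(q,*[v.tolist() for v in rel(p,Rtool(y),q,yy)])
E
```

```text
(0.5, 0.1, 0.25) [0.245, 0.154, 0.0] [0.0, 0.0, 0.279]
(0.55, -0.03, 0.25) [0.355, 0.24, 0.0] [0.0, 0.0, 0.419]
```

>>> jog_arm(moves=[[0.2,0.035,0.022,0,0,0,0.04],[0.2,0.07,0.044,0,0,0,0.08],[0.2,0.105,0.066,0,0,0,0.12],[0.2,0.14,0.088,0,0,0,0.16],[0.2,0.175,0.11,0,0,0,0.2],[0.2,0.21,0.132,0,0,0,0.24],[0.2,0.245,0.154,0,0,0,0.28],[0.2,0.28,0.184,0,0,0,0.33],[0.2,0.31,0.207,0,0,0,0.37],[0.2,0.34,0.23,0,0,0,0.42]])

```text
time_s: 1.82
tcp_pos: [0.5434, -0.0167, 0.2501]
ee_rot: [[0.572, -0.821, -0.0], [-0.821, -0.572, -0.0], [-0.0, 0.0, -1.0]]
wrist_force: [1.5, 0.0, -0.6]
gripper_width: 0.404
```

```bash
python3 - <<'E'
from h import *
from station import *
s=sense();R=s["ee_rot"];print(s["tcp_pos"],np.degrees(np.arctan2(R[1,0],R[0,0])))
for q,yy in [((.570,-.268,.15),-75.4)]:
    print(q,*[v.tolist() for v in rel(s["tcp_pos"],R,q,yy)])
E
```

```text
[ 0.5434462  -0.01672375  0.25006966] -55.143401984911
(0.57, -0.268, 0.15) [0.221, 0.122, 0.1] [0.0, 0.0, 0.354]
```

>>> jog_arm(moves=[[0.2,0.03,0.017,0.0,0,0,0.05],[0.2,0.06,0.034,0.0,0,0,0.1],[0.2,0.09,0.05,0.01,0,0,0.15],[0.2,0.12,0.067,0.03,0,0,0.2],[0.2,0.15,0.084,0.05,0,0,0.25],[0.2,0.18,0.1,0.07,0,0,0.3],[0.2,0.2,0.111,0.085,0,0,0.354],[0.2,0.221,0.122,0.1,0,0,0.354],[0.2,0.221,0.122,0.1,0,0,0.354],[0.2,0.221,0.122,0.1,0,0,0.354]])

```text
time_s: 2.65
tcp_pos: [0.5691, -0.2663, 0.1484]
ee_rot: [[0.252, -0.968, -0.004], [-0.968, -0.252, 0.001], [-0.002, 0.003, -1.0]]
wrist_force: [0.4, 1.1, 0.4]
gripper_width: 0.398
```

```bash
cat > snap.py <<'E'
import sys
from h import *
from station import *
n,tag,x0,x1,y0,y1,k=sys.argv[1],sys.argv[2],*map(int,sys.argv[3:8])
c=capture(n);np.savez(f"pics/{tag}.npz",f=c["frame"],fov=c["fov_y"],cx=c["cx"],cy=c["cy"],T=c["world_from_camera"])
cv2.imwrite(f"pics/{tag}.png",cv2.resize(c["frame"][y0:y1,x0:x1,::-1],None,fx=k,fy=k,interpolation=cv2.INTER_CUBIC))
s=sense();R=s["ee_rot"];print(s["time_s"],s["tcp_pos"],np.degrees(np.arctan2(R[1,0],R[0,0])),s["wrist_force"])
E
python3 snap.py wrist w1 0 640 0 400 1; python3 snap.py top t1 290 490 130 250 4
```

```text
2.7 [ 0.56988195 -0.26560313  0.14973401] -75.31331405941395 [-0.13140885 -0.337866    0.90082895]
2.75 [ 0.5703966  -0.26508684  0.15066006] -75.25218156221223 [ 0.42450132 -0.02788686  0.73037926]
```

View pics/w1.png

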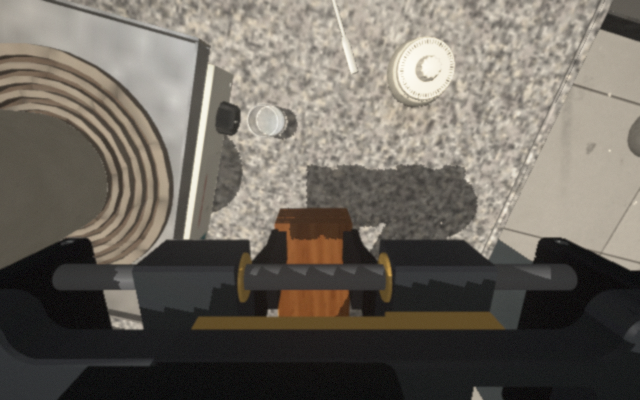

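View pics/t1.png

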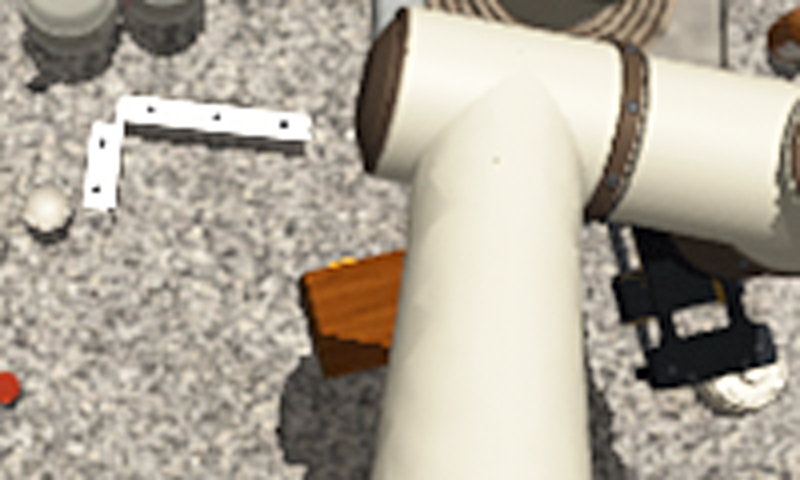

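```bash
python3 - <<'E'
from h import *
c=np.load("pics/w1.npz")
def proj(p):
    f=200/np.tan(np.radians(float(c["fov"]))/2);q=np.linalg.inv(c["T"])@np.r_[p,1];return np.round(q[:2]/q[2]*f+[c["cx"],c["cy"]],0)
print("tcp",proj([.5699,-.2656,.15]),"below",proj([.5699,-.2656,.02]))
a=np.radians(14.6)
for sx in(-1,1):
  for z in (0,.055):
    print(sx,z,proj([.540+sx*.0425*np.cos(a)+.0825*np.sin(a),-.154+sx*.0425*np.sin(a)-.0825*np.cos(a),z]))
print([ray(c,u,v,.052) for u,v in[(269,122)]])
for u,v in[(275,222),(352,222)]: print(ray(c,u,v,.055))
for u,v in[(278,211),(350,211)]: print(ray(c,u,v,.0))
E
```

```text
tcp [312. 229.] below [312. 187.]
-1 0 [347. 208.]
-1 0.055 [353. 224.]
1 0 [280. 208.]
1 0.055 [274. 224.]
[array([ 0.62960512, -0.32574964])]
[ 0.60121711 -0.22590251]
[ 0.52093213 -0.24676731]
[ 0.60312251 -0.2190893 ]
[ 0.51460619 -0.24210896]
```

The wrist view agrees with the predicted right end of the box (pixels (278,211)-(350,211)). The place under the fingers is clear, so I'll descend.

>>> jog_arm(moves=[[0.2,0,0,0.02,0,0,0],[0.2,0,0,0.04,0,0,0],[0.2,0,0,0.06,0,0,0],[0.2,0,0,0.08,0,0,0],[0.2,0,0,0.1,0,0,0],[0.2,0,0,0.115,0,0,0],[0.2,0,0,0.125,0,0,0],[0.2,0,0,0.128,0,0,0],[0.2,0,0,0.128,0,0,0],[0.2,0,0,0.128,0,0,0]])

```text
time_s: 3.58
tcp_pos: [0.5712, -0.2653, 0.0236]
ee_rot: [[0.255, -0.967, 0.002], [-0.967, -0.255, -0.001], [0.001, -0.002, -1.0]]
wrist_force: [-0.4, -0.5, 0.3]
gripper_width: 0.402
```

```bash
python3 snap.py side s1 230 400 100 230 4
```

```text
3.6333 [ 0.57136396 -0.26539621  0.02378672] -75.2285867677215 [0.18442808 0.07653611 1.22384334]
```

View pics/s1.png

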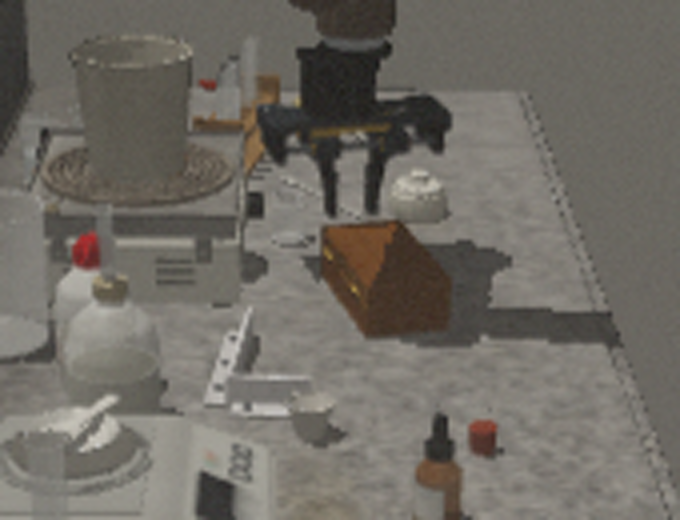

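```bash
cat > plan.py <<'E'
from h import *
# stage A: TCP path by box arc; tcp = centre - 0.0925*yaxis(box)
p=np.array([.540,-.154]);th=14.6;L=.15;N=30
ya=lambda t:np.array([-np.sin(np.radians(t)),np.cos(np.radians(t))])
P0=np.array([.5714,-.2654,.0235]);
tc=[(p-.0925*ya(th),th)]
for i in range(N):
    t2=th-18.5/N; p=p+L/N*ya((th+t2)/2); th=t2; tc.append((p-.0925*ya(th),th))
print("contact",rel(P0,Rtool(-75.4),[*tc[0][0],.0235],-75.4))
prev=None
for j in (0,10,20):
    R0=Rtool(tc[j][1]-90);q0=[*tc[j][0],.022]
    print(j,q0,tc[j][1])
    for i in range(1,11): d,w=rel(q0,R0,[*tc[j+i][0],.022],tc[j+i][1]-90);print(d,w)
E
python3 plan.py
```

```text
contact (array([-0.023,  0.002,  0.   ]), array([0., 0., 0.]))
0 [np.float64(0.563316415637488), np.float64(-0.24351309826958234), 0.022] 14.6
[-0.005  0.001  0.   ] [0.    0.    0.011]
[-0.01   0.002  0.   ] [0.    0.    0.022]
[-0.015  0.003  0.   ] [0.    0.    0.032]
[-0.02   0.004  0.   ] [0.    0.    0.043]
[-0.025  0.004  0.   ] [0.    0.    0.054]
[-0.03   0.005  0.   ] [0.    0.    0.065]
[-0.035  0.006  0.   ] [0.    0.    0.075]
[-0.04   0.006  0.   ] [0.    0.    0.086]
[-0.045  0.007  0.   ] [0.    0.    0.097]
[-0.05   0.007  0.   ] [0.    0.    0.108]
10 [np.float64(0.5435880355455844), np.float64(-0.19652988799518034), 0.022] 8.433333333333328
[-0.005  0.001  0.   ] [0.    0.    0.011]
[-0.01   0.002  0.   ] [0.    0.    0.022]
[-0.015  0.003  0.   ] [0.    0.    0.032]
[-0.02   0.004  0.   ] [0.    0.    0.043]
[-0.025  0.004  0.   ] [0.    0.    0.054]
[-0.03   0.005  0.   ] [0.    0.    0.065]
[-0.035  0.006  0.   ] [0.    0.    0.075]
[-0.04   0.006  0.   ] [0.    0.    0.086]
[-0.045  0.007  0.   ] [0.    0.    0.097]
[-0.05   0.007  0.   ] [0.    0.    0.108]
20 [np.float64(0.5290207929491816), np.float64(-0.14769929848535737), 0.022] 2.266666666666658
[-0.005  0.001  0.   ] [0.    0.    0.011]
[-0.01   0.002  0.   ] [0.    0.    0.022]
[-0.015  0.003  0.   ] [0.    0.    0.032]
[-0.02   0.004  0.   ] [0.    0.    0.043]
[-0.025  0.004  0.   ] [0.    0.    0.054]
[-0.03   0.005  0.   ] [0.    0.    0.065]
[-0.035  0.006  0.   ] [0.    0.    0.075]
[-0.04   0.006  0.   ] [0.    0.    0.086]
[-0.045  0.007  0.   ] [0.    0.    0.097]
[-0.05   0.007  0.   ] [0.    0.    0.108]
```

>>> jog_arm(moves=[[0.2,-0.005,0,0,0,0,0],[0.2,-0.01,0,0,0,0,0],[0.2,-0.015,0.001,0,0,0,0],[0.2,-0.018,0.001,0,0,0,0],[0.2,-0.02,0.002,0,0,0,0],[0.2,-0.022,0.002,0,0,0,0],[0.2,-0.024,0.002,0,0,0,0],[0.2,-0.026,0.002,0,0,0,0],[0.2,-0.028,0.002,0,0,0,0],[0.2,-0.03,0.002,0,0,0,0]])

```text
time_s: 4.47
tcp_pos: [0.5611, -0.2373, 0.0225]
ee_rot: [[0.254, -0.967, 0.001], [-0.967, -0.254, -0.001], [0.001, -0.001, -1.0]]
wrist_force: [1.8, -4.3, -0.3]
gripper_width: 0.404
```

Contact (about 4.5 N). Now the arc push.

>>> jog_arm(moves=[[0.2,-0.005,0.001,0,0,0,0.011],[0.2,-0.01,0.002,0,0,0,0.022],[0.2,-0.015,0.003,0,0,0,0.033],[0.2,-0.02,0.004,0,0,0,0.044],[0.2,-0.025,0.004,0,0,0,0.055],[0.2,-0.03,0.005,0,0,0,0.066],[0.2,-0.035,0.006,0,0,0,0.077],[0.2,-0.04,0.006,0,0,0,0.088],[0.2,-0.045,0.007,0,0,0,0.099],[0.2,-0.05,0.007,0,0,0,0.11]])

```text
time_s: 5.3
tcp_pos: [0.5407, -0.1899, 0.0224]
ee_rot: [[0.146, -0.989, -0.0], [-0.989, -0.146, -0.0], [0.0, 0.0, -1.0]]
wrist_force: [0.1, -5.8, 2.1]
gripper_width: 0.396
```

```bash
python3 snap.py top t2 250 450 130 250 4;python3 snap.py side s2 230 400 100 230 4
```

```text
5.35 [ 0.5403498  -0.18910869  0.02234719] -81.63916019609812 [ 0.52427809 -2.39546422  1.47500243]
5.4 [ 0.54038102 -0.18917427  0.0222193 ] -81.57813405638848 [ 0.55608236 -1.37086915  0.79699851]
```

View pics/t2.png

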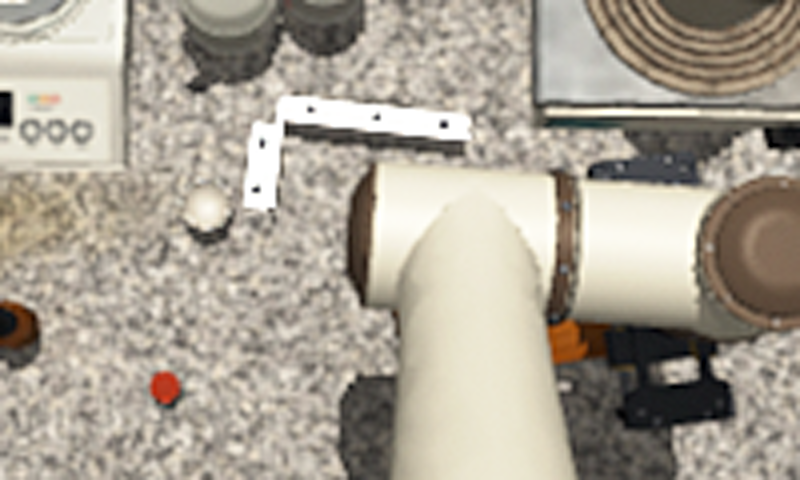

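View pics/s2.png

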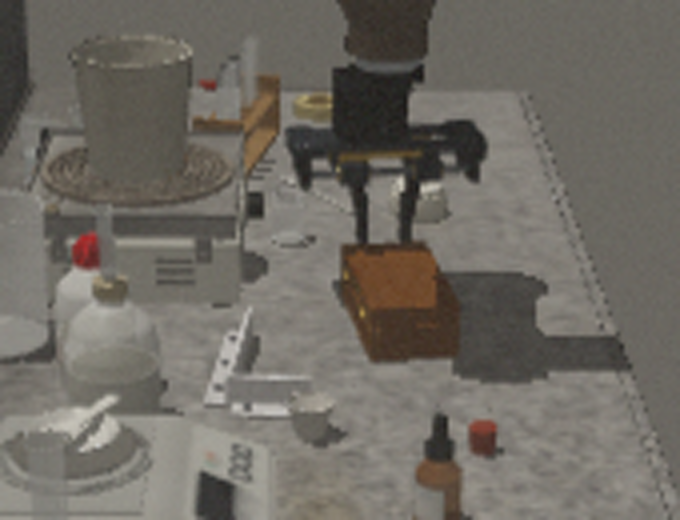

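The box follows well. Continuing.

>>> jog_arm(moves=[[0.2,-0.005,0.001,0,0,0,0.011],[0.2,-0.01,0.002,0,0,0,0.022],[0.2,-0.015,0.003,0,0,0,0.033],[0.2,-0.02,0.004,0,0,0,0.044],[0.2,-0.025,0.004,0,0,0,0.055],[0.2,-0.03,0.005,0,0,0,0.066],[0.2,-0.035,0.006,0,0,0,0.077],[0.2,-0.04,0.006,0,0,0,0.088],[0.2,-0.045,0.007,0,0,0,0.099],[0.2,-0.05,0.007,0,0,0,0.11]])

```text
time_s: 6.23
tcp_pos: [0.526, -0.1419, 0.0222]
ee_rot: [[0.036, -0.999, -0.002], [-0.999, -0.036, -0.0], [0.0, 0.002, -1.0]]
wrist_force: [0.3, -5.4, 1.9]
gripper_width: 0.397
```

>>> jog_arm(moves=[[0.2,-0.005,0.001,0,0,0,0.011],[0.2,-0.01,0.002,0,0,0,0.022],[0.2,-0.015,0.003,0,0,0,0.033],[0.2,-0.02,0.004,0,0,0,0.044],[0.2,-0.024,0.004,0,0,0,0.055],[0.2,-0.028,0.005,0,0,0,0.066],[0.2,-0.031,0.006,0,0,0,0.077],[0.2,-0.034,0.006,0,0,0,0.088],[0.2,-0.036,0.006,0,0,0,0.095],[0.2,-0.036,0.006,0,0,0,0.095]])

```text
time_s: 7.07
tcp_pos: [0.5179, -0.106, 0.0219]
ee_rot: [[-0.058, -0.998, -0.003], [-0.998, 0.058, -0.0], [0.0, 0.003, -1.0]]
wrist_force: [0.0, -3.8, 3.1]
gripper_width: 0.399
```

```bash
python3 snap.py top t3 250 450 130 250 4;python3 snap.py side s3 230 400 100 230 4
```

```text
7.1167 [ 0.51795002 -0.10603684  0.0219522 ] -93.32464951213748 [-1.41176544 -3.06955733  2.76762341]
7.1667 [ 0.51799479 -0.10606384  0.02187103] -93.33299601526858 [-1.98815413 -3.34408138  1.70906207]
```

View pics/t3.png

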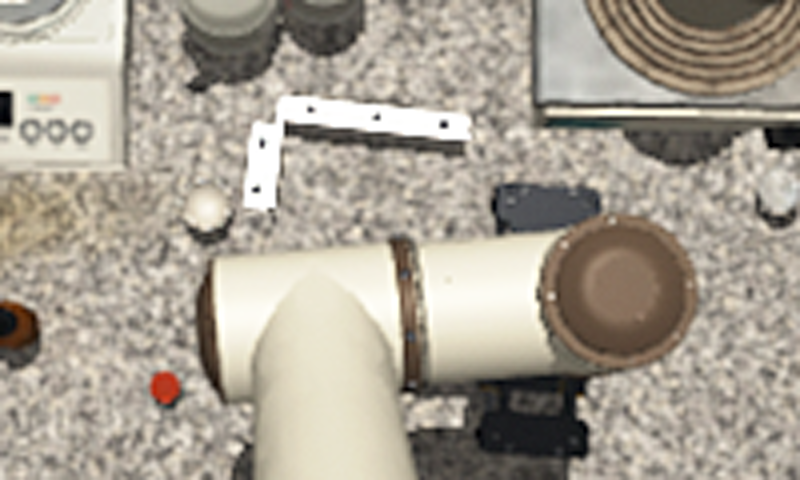

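View pics/s3.png

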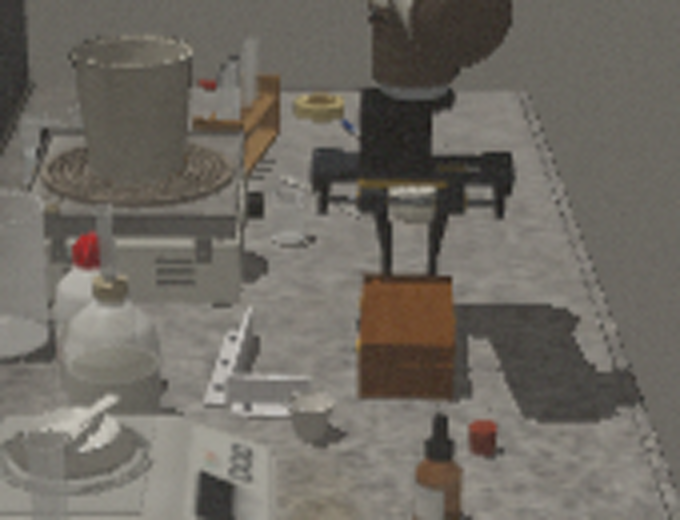

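```bash
python3 - <<'E'
from h import *
c=np.load("pics/s3.npz");o=(230,100)
g=lambda p,z:ray(c,*crop2(p,o,4),z)
B=[g(p,.055) for p in [(358,345),(363,280),(450,280),(455,344)]]
b,r=fit([(.0425,.0825),(.0425,-.0825),(-.0425,-.0825),(-.0425,.0825)],B);print("box",show(b),r.tolist())
for p in [(361,397),(451,397)]: print(g(p,0))
# fence side check
F=[g(p,.03) for p in [(230,375),(312,378)]];print(F)
a=np.radians(-3.9);R=np.array([[np.cos(a),-np.sin(a)],[np.sin(a),np.cos(a)]])
print(R.T@(b[:2]-[.6789,.0783]))
E
```

```text
box [526.2  -5.6  -1.8] [[-1.4, 4.6], [2.0, -9.6], [0.1, -5.6], [-0.7, 10.5]]
[0.56881543 0.06218619]
[0.48796621 0.06135514]
[array([0.68500142, 0.08096236]), array([0.6129795 , 0.08633405])]
[-0.14663898 -0.09412997]
```

>>> jog_arm(moves=[[0.2,0.008,0,0,0,0,0],[0.2,0.018,0,0,0,0,0],[0.2,0.025,0,-0.02,0,0,0],[0.2,0.025,0,-0.05,0,0,0],[0.2,0.025,0,-0.08,0,0,0],[0.2,0.025,0,-0.11,0,0,0],[0.2,0.025,0,-0.14,0,0,0],[0.2,0.025,0,-0.15,0,0,-0.1],[0.2,0.025,0,-0.15,0,0,-0.22],[0.2,0.025,0,-0.15,0,0,-0.34]])

```text
time_s: 8.0
tcp_pos: [0.5188, -0.1313, 0.1733]
ee_rot: [[0.283, -0.959, 0.003], [-0.959, -0.283, 0.001], [-0.0, -0.003, -1.0]]
wrist_force: [-0.1, -0.9, -0.8]
gripper_width: 0.398
```

```bash
python3 - <<'E'
from h import *
from station import *
s=sense();R=s["ee_rot"];print(s["tcp_pos"],np.degrees(np.arctan2(R[1,0],R[0,0])))
for q,yy in [((.44,-.13,.17),-30),((.44,-.017,.17),-3.9)]:
    print(q,*[v.tolist() for v in rel(s["tcp_pos"],R,q,yy)])
E
```

```text
[ 0.51880163 -0.13126878  0.17330442] -73.55676602155822
(0.44, -0.13, 0.17) [-0.024, 0.075, 0.003] [-0.003, -0.001, -0.76]
(0.44, -0.017, 0.17) [-0.132, 0.043, 0.003] [-0.003, -0.002, -1.216]
```

>>> jog_arm(moves=[[-1,-0.01,0.01,0,0,0,-0.12],[-1,-0.02,0.02,0,0,0,-0.24],[-1,-0.03,0.03,0,0,0,-0.36],[-1,-0.045,0.04,0,0,0,-0.48],[-1,-0.06,0.05,0,0,0,-0.6],[-1,-0.075,0.055,0,0,0,-0.72],[-1,-0.09,0.055,0,0,0,-0.84],[-1,-0.105,0.055,0,0,0,-0.96],[-1,-0.12,0.05,0,0,0,-1.08],[-1,-0.132,0.043,0,0,0,-1.2]])

```text
time_s: 8.83
tcp_pos: [0.4395, -0.0157, 0.1722]
ee_rot: [[0.997, -0.083, 0.0], [-0.083, -0.997, 0.001], [0.0, -0.001, -1.0]]
wrist_force: [0.2, -1.1, -0.0]
gripper_width: 0.986
```

```bash
python3 snap.py wrist w4 0 640 0 400 1;python3 snap.py top t4 250 450 130 250 4
```

```text
8.8833 [ 0.44090396 -0.01422715  0.17231452] -4.453328608184547 [-0.08218202  1.82821834  0.5505214 ]
8.9333 [ 0.44057533 -0.01516343  0.17223844] -4.963499430888326 [ 0.04063539 -1.24387004 -0.61402439]
```

View pics/w4.png

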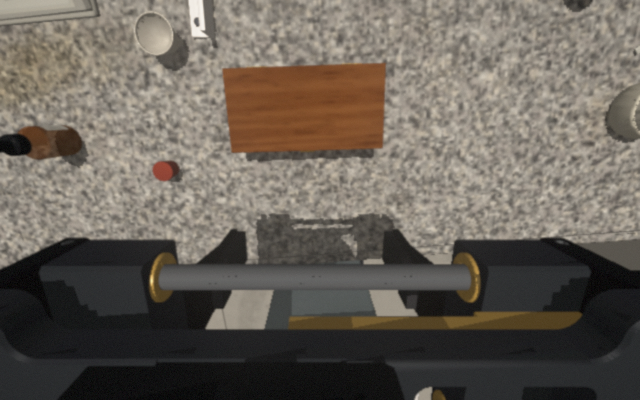

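View pics/t4.png

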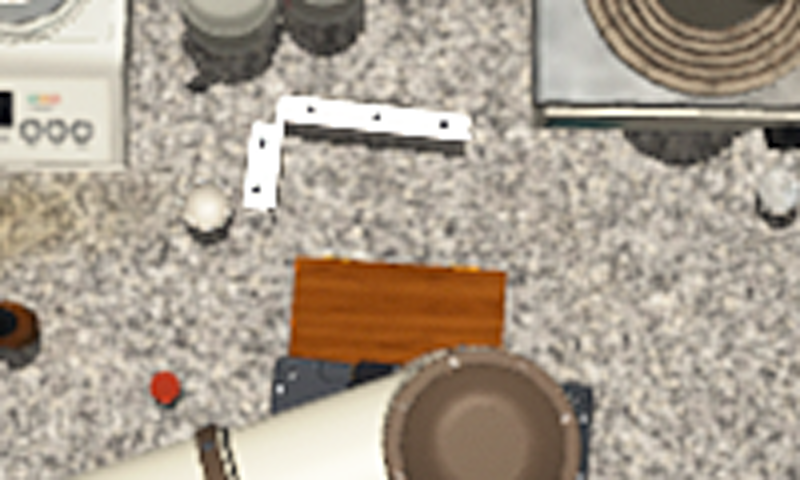

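```bash
python3 - <<'E'
from h import *
M=[(.0425,.0825),(.0425,-.0825),(-.0425,-.0825),(-.0425,.0825)]
a=np.radians(-3.9);R=np.array([[np.cos(a),-np.sin(a)],[np.sin(a),np.cos(a)]])
def rep(b): print(show(b),"in fence",np.round(1e3*R.T@(b[:2]-[.6789,.0783]),1),b[2]-a)
c=np.load("pics/w4.npz")
b,r=fit(M,[ray(c,*p,.055) for p in [(223,68),(385,64),(383,148),(232,152)]]);rep(b);print(r.tolist())
c=np.load("pics/t4.npz");g=lambda p,z:ray(c,*crop2(p,(250,130),4),z)
b,r=fit([M[0],M[1],M[3]],[g(p,.055) for p in [(296,257),(506,271),(290,357)]]);rep(b);print(r.tolist())
x,r=fit([(0,0),(0,-.15),(-.07,0)],[g(p,.03) for p in [(283,123),(470,140),(275,210)]]);print(show(x),r.tolist())
E
```

```text
[524.  -14.3  -3.2] in fence [-148.3 -102.9] 0.012124127772554845
[[0.5, 0.9], [1.0, -1.7], [-0.8, -0.2], [-0.8, 1.0]]
[525.  -14.2  -3.7] in fence [-147.3 -102.7] 0.004299653469367587
[[3.3, -0.0], [0.8, -2.1], [-4.1, 2.1]]
[679.2  77.9  -4.2] [[-0.2, 0.0], [0.0, -0.1], [0.2, 0.1]]
```

>>> jog_arm(moves=[[-1,0,-0.003,0.03,0,0,-0.012],[-1,0,-0.003,0.06,0,0,-0.012],[-1,0,-0.003,0.09,0,0,-0.012],[-1,0,-0.003,0.11,0,0,-0.012],[-1,0,-0.003,0.13,0,0,-0.012],[-1,0,-0.003,0.143,0,0,-0.012],[-1,0,-0.003,0.15,0,0,-0.012],[-1,0.006,-0.003,0.15,0,0,-0.012],[-1,0.014,-0.003,0.15,0,0,-0.012],[-1,0.02,-0.003,0.15,0,0,-0.012]])

```text
time_s: 9.77
tcp_pos: [0.4626, -0.015, 0.0233]
ee_rot: [[0.997, -0.077, 0.003], [-0.077, -0.997, 0.001], [0.003, -0.001, -1.0]]
wrist_force: [-0.0, 0.9, 0.4]
gripper_width: 0.995
```

>>> jog_arm(moves=[[-1,0.005,0,0,0,0,0],[-1,0.01,0,0,0,0,0],[-1,0.015,0,0,0,0,0],[-1,0.02,0,0,0,0,0],[-1,0.025,0,0,0,0,0],[-1,0.03,0,0,0,0,0],[-1,0.035,0,0,0,0,0],[-1,0.04,0,0,0,0,0],[-1,0.045,0,0,0,0,0],[-1,0.05,0,0,0,0,0]])

```text
time_s: 10.6
tcp_pos: [0.5056, -0.02, 0.022]
ee_rot: [[0.997, -0.078, -0.01], [-0.078, -0.997, -0.002], [-0.01, 0.002, -1.0]]
wrist_force: [-8.5, 0.9, 7.2]
gripper_width: 1.0
```

>>> jog_arm(moves=[[-1,0.005,0,0,0,0,0],[-1,0.01,0,0,0,0,0],[-1,0.015,0,0,0,0,0],[-1,0.02,0,0,0,0,0],[-1,0.025,0,0,0,0,0],[-1,0.03,0,0,0,0,0],[-1,0.035,0,0,0,0,0],[-1,0.04,0,0,0,0,0],[-1,0.044,0,0,0,0,0],[-1,0.046,0,0,0,0,0]])

```text
time_s: 11.43
tcp_pos: [0.5525, -0.0232, 0.0221]
ee_rot: [[0.997, -0.078, -0.008], [-0.078, -0.997, -0.001], [-0.008, 0.002, -1.0]]
wrist_force: [-8.6, 0.5, 5.8]
gripper_width: 1.001
```

```bash
python3 snap.py wrist w5 0 640 0 400 1;python3 snap.py side s5 230 400 100 230 4
```

```text
11.4833 [ 0.55277078 -0.02321359  0.02209705] -4.456789195249564 [-6.85329419 -0.16708367  5.16731823]
11.5333 [ 0.55274568 -0.02320909  0.02209167] -4.458080995204211 [-6.64221386  0.15468448  5.01756611]
```

View pics/w5.png

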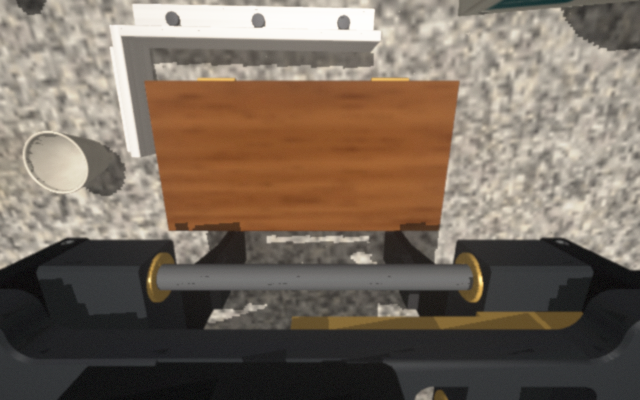

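View pics/s5.png

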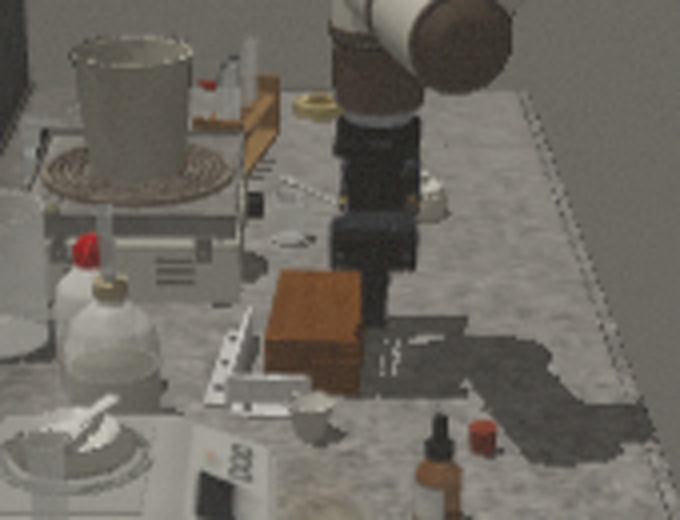

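```bash
python3 - <<'E'
from h import *
M=[(.0425,.0825),(.0425,-.0825),(-.0425,-.0825),(-.0425,.0825)]
c=np.load("pics/w5.npz")
x,r=fit([(0,0),(0,-.15),(-.07,0)],[ray(c,*p,.03) for p in [(121,40),(377,43),(129,157)]]);print("A",show(x),r.tolist())
x2,r=fit([(0,0),(0,-.15),(-.07,0)],[ray(c,*p,.03) for p in [(125,41),(377,43),(137,156)]]);print("B",show(x2),r.tolist())
b,r=fit(M,[ray(c,*p,.055) for p in [(146,82),(459,80),(441,230),(168,230)]]);print(show(b),r.tolist())
x=x2;a=x[2];R=np.array([[np.cos(a),-np.sin(a)],[np.sin(a),np.cos(a)]])
print(1e3*R.T@(b[:2]-x[:2]),b[2]-a)
E
```

```text
A [682.3  80.6  -6.3] [[2.1, 2.4], [-1.5, 0.9], [-0.7, -3.3]]
B [681.7  78.4  -5.7] [[2.2, 2.3], [-0.6, -1.4], [-1.6, -0.9]]
[605.9 -22.1  -4.2] [[1.1, 1.1], [0.3, -1.2], [-0.4, 0.1], [-1.0, 0.0]]
[ -65.39060863 -107.58094578] 0.02607072152879139
```

```bash
python3 - <<'E'
import cv2
i=cv2.imread("pics/w5.png");cv2.imwrite("pics/w5c.png",cv2.resize(i[10:110,100:260],None,fx=5,fy=5,interpolation=cv2.INTER_CUBIC))
E
```

```text
(no output)
```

View pics/w5c.png

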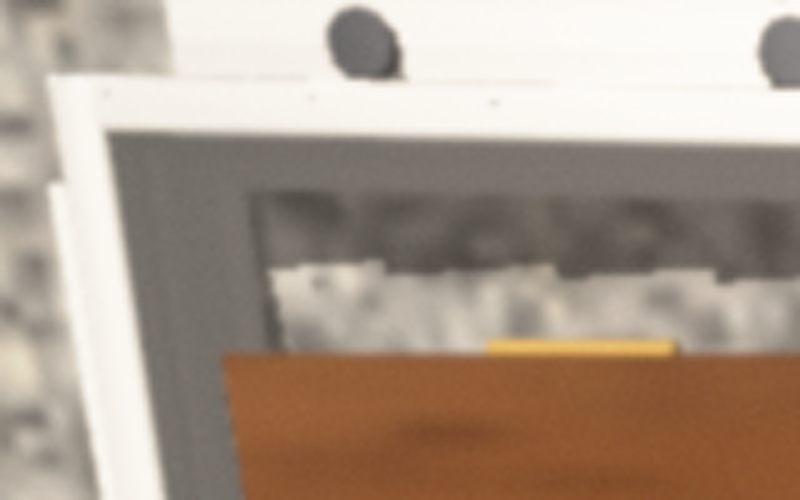

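>>> jog_arm(moves=[[-1,0.002,0,0,0,0,0],[-1,0.004,0,0,0,0,0],[-1,0.006,0,0,0,0,0],[-1,0.008,0,0,0,0,0],[-1,0.01,0,0,0,0,0],[-1,0.012,0,0,0,0,0],[-1,0.014,0,0,0,0,0],[-1,0.016,0,0,0,0,0],[-1,0.018,0,0,0,0,0],[-1,0.018,0,0,0,0,0]])

```text
time_s: 12.37
tcp_pos: [0.5704, -0.0246, 0.0221]
ee_rot: [[0.997, -0.078, -0.008], [-0.078, -0.997, -0.001], [-0.008, 0.002, -1.0]]
wrist_force: [-6.4, -0.9, 4.9]
gripper_width: 0.998
```

```bash
python3 snap.py wrist w6 100 500 0 240 2
```

```text
12.4167 [ 0.57040687 -0.02456251  0.02208807] -4.457130467752441 [-7.2768427  -0.14459539  4.98008873]
```

View pics/w6.png

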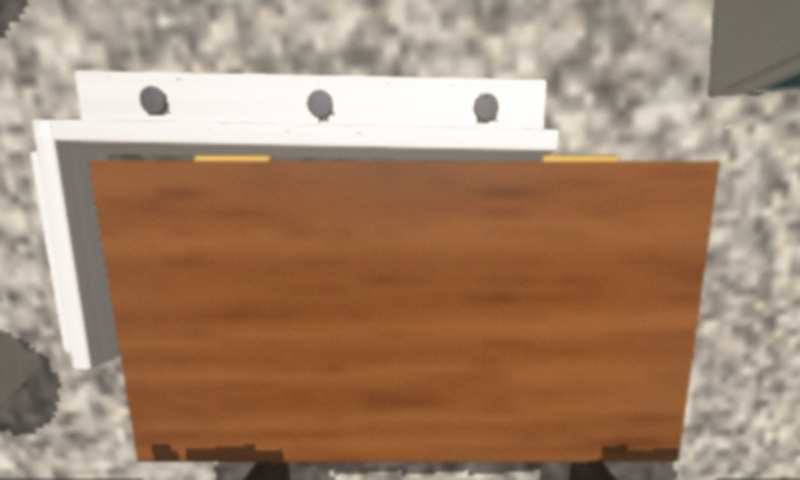

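```bash
python3 - <<'E'
from h import *
c=np.load("pics/top0.npz")
for z in (.1,.15,.2):print(z,[np.round(ray(c,*p,z),3).tolist() for p in [(417,108),(440,131),(440,87),(385,157)]])
c=np.load("pics/s5.npz")
for z in (.08,.1,.12,.2):print(z,[np.round(ray(c,*crop2(p,(230,100),4),z),3).tolist() for p in [(240,215),(190,60),(130,37),(183,180)]])
E
```

```text
0.1 [[0.832, -0.214], [0.762, -0.282], [0.899, -0.284], [0.679, -0.117]]
0.15 [[0.814, -0.201], [0.747, -0.266], [0.878, -0.268], [0.669, -0.108]]
0.2 [[0.797, -0.188], [0.733, -0.25], [0.858, -0.252], [0.658, -0.1]]
0.08 [[0.684, -0.188], [0.766, -0.75], [0.851, -0.858], [0.747, -0.291]]
0.1 [[0.682, -0.134], [0.761, -0.679], [0.844, -0.783], [0.743, -0.234]]
0.12 [[0.681, -0.08], [0.757, -0.608], [0.837, -0.709], [0.74, -0.177]]
0.2 [[0.673, 0.136], [0.739, -0.323], [0.809, -0.411], [0.724, 0.051]]
```

```bash
python3 - <<'E'
from h import *
from station import *
s=sense();R=Rtool(-4.45);p=s["tcp_pos"]
for q,yy in [((.615,-.15,.12),-4.0),((.615,-.15,.022),-4.0)]:
    print(q,*[v.tolist() for v in rel(p,R,q,yy)])
E
```

```text
(0.615, -0.15, 0.12) [0.054, 0.122, -0.098] [0.0, 0.0, -0.008]
(0.615, -0.15, 0.022) [0.054, 0.122, 0.0] [0.0, 0.0, -0.008]
```

>>> jog_arm(moves=[[-1,-0.008,0,0,0,0,0],[-1,-0.016,0,0,0,0,0],[0,-0.016,0,-0.03,0,0,0],[1,-0.016,0,-0.06,0,0,0],[1,-0.016,0,-0.09,0,0,0],[1,-0.01,0.02,-0.1,0,0,0],[1,0.0,0.045,-0.1,0,0,0],[1,0.015,0.07,-0.1,0,0,0],[1,0.035,0.095,-0.1,0,0,0],[1,0.05,0.125,-0.1,0,0,0]])

```text
time_s: 13.25
tcp_pos: [0.6155, -0.1527, 0.123]
ee_rot: [[0.997, -0.075, 0.003], [-0.075, -0.997, 0.0], [0.003, -0.0, -1.0]]
wrist_force: [1.3, 1.5, 1.1]
gripper_width: 0.481
```

```bash
python3 snap.py wrist w7 0 640 0 400 1;python3 snap.py top t7 250 450 130 250 4; python3 snap.py side s7 230 400 100 230 4
```

```text
13.3 [ 0.61713812 -0.15802218  0.12246198] -4.563775990278536 [ 3.75261888 -3.19421731  1.39339732]
13.35 [ 0.61553377 -0.1557224   0.12192232] -4.647325177938603 [-0.87318261  0.51166356  0.19526206]
13.4 [ 0.61444735 -0.1540188   0.12176375] -4.591016374391757 [-0.21333629  0.21349483 -0.18517854]
```

View pics/w7.png

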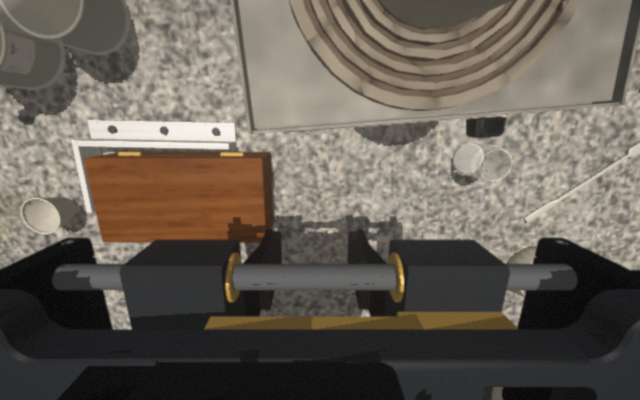

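View pics/t7.png

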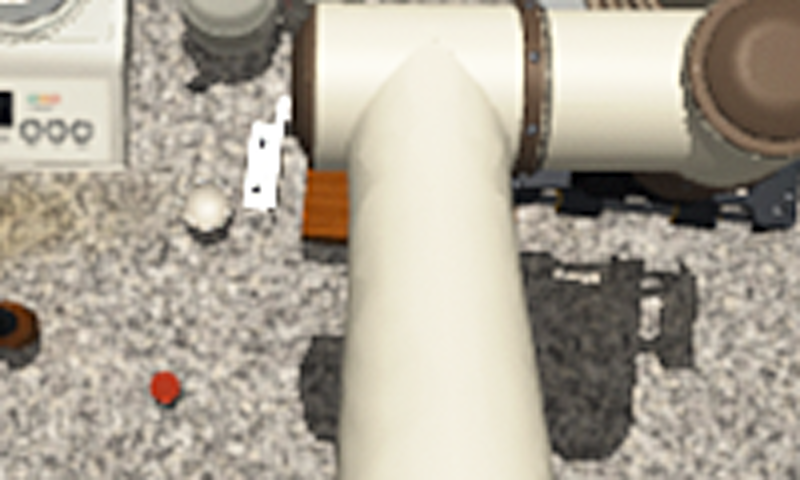

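View pics/s7.png

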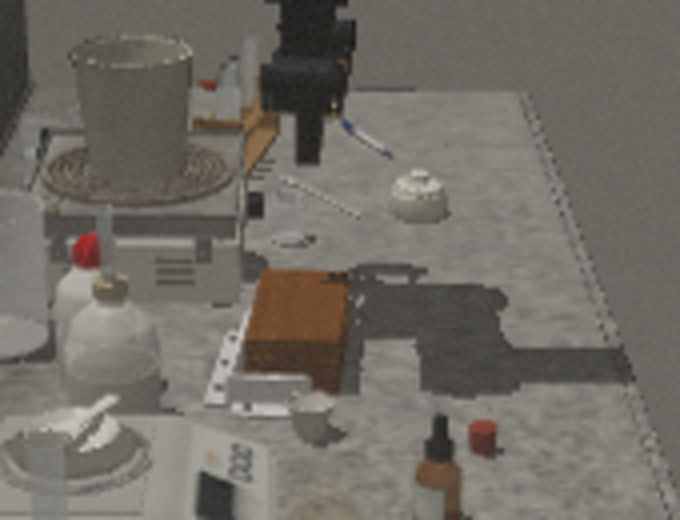

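```bash
python3 - <<'E'
from h import *
M=[(.0425,.0825),(.0425,-.0825),(-.0425,-.0825),(-.0425,.0825)]
c=np.load("pics/w7.npz")
b,r=fit(M,[ray(c,*p,.055) for p in [(87,157),(265,154),(265,238),(104,241)]]);print(show(b),r.tolist())
print(ray(c,272,152,0),ray(c,273,239,0))
E
```

```text
[626.2 -25.6  -3.9] [[1.6, 2.4], [-0.0, 1.1], [-2.0, -3.5], [0.3, 0.0]]
[ 0.65862288 -0.10980173] [ 0.55460271 -0.09888891]
```

>>> jog_arm(moves=[[1,0.003,0,0.0,0,0,-0.008],[1,0.005,0,0.0,0,0,-0.008],[1,0.005,0,0.02,0,0,-0.008],[1,0.005,0,0.04,0,0,-0.008],[1,0.005,0,0.06,0,0,-0.008],[1,0.005,0,0.08,0,0,-0.008],[1,0.005,0,0.093,0,0,-0.008],[1,0.005,0,0.1,0,0,-0.008],[1,0.005,0,0.1,0,0,-0.008],[1,0.005,-0.006,0.1,0,0,-0.008]])

```text
time_s: 14.23
tcp_pos: [0.62, -0.1466, 0.0227]
ee_rot: [[0.998, -0.069, 0.001], [-0.069, -0.998, -0.0], [0.001, 0.0, -1.0]]
wrist_force: [-0.8, -0.2, -0.4]
gripper_width: 0.006
```

>>> jog_arm(moves=[[1,0,-0.004,0,0,0,0],[1,0,-0.008,0,0,0,0],[1,0,-0.012,0,0,0,0],[1,0,-0.015,0,0,0,0],[1,0,-0.018,0,0,0,0],[1,0,-0.021,0,0,0,0],[1,0,-0.024,0,0,0,0],[1,0,-0.027,0,0,0,0],[1,0,-0.03,0,0,0,0],[1,0,-0.033,0,0,0,0]])

```text
time_s: 15.07
tcp_pos: [0.6219, -0.1136, 0.0222]
ee_rot: [[0.998, -0.069, -0.0], [-0.069, -0.998, -0.0], [-0.0, 0.0, -1.0]]
wrist_force: [0.5, -5.7, 0.6]
gripper_width: 0.002
```

```bash
python3 snap.py wrist w8 0 400 60 300 2; python3 snap.py side s8 230 400 100 230 4
```

```text
15.1167 [ 0.62185737 -0.11336988  0.0221901 ] -3.9125943633230453 [ 0.0118888  -0.35432686 -0.76377874]
15.1667 [ 0.62189221 -0.11345523  0.02222236] -3.9207333487863893 [ 0.32372314 -0.13821552 -0.14404829]
```

View pics/w8.png

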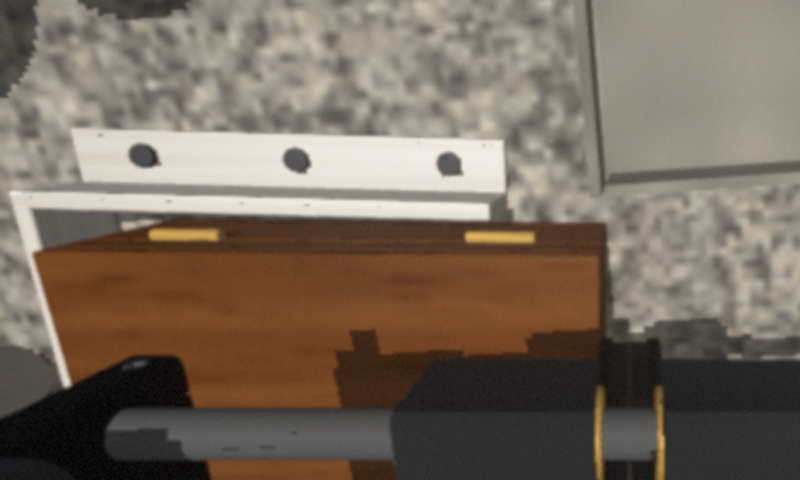

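View pics/s8.png

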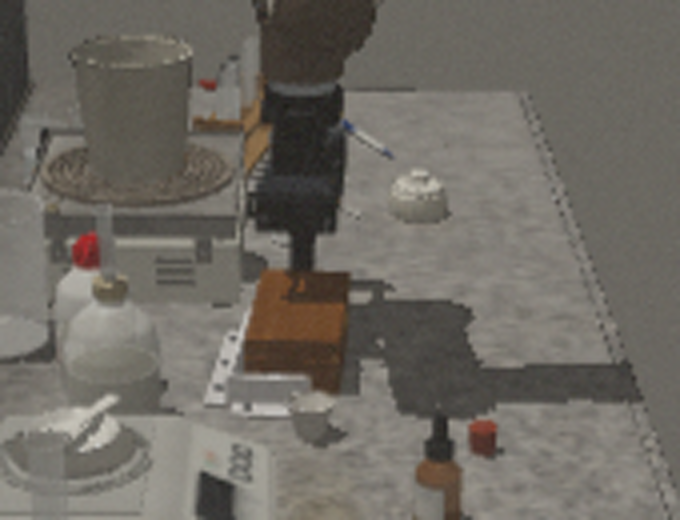

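>>> jog_arm(moves=[[1,0,-0.002,0,0,0,0],[1,0,-0.004,0,0,0,0],[1,0,-0.006,0,0,0,0],[1,0,-0.008,0,0,0,0],[1,0,-0.01,0,0,0,0],[1,0,-0.012,0,0,0,0],[1,0,-0.014,0,0,0,0],[1,0,-0.016,0,0,0,0],[1,0,-0.018,0,0,0,0],[1,0,-0.018,0,0,0,0]])

```text
time_s: 16.0
tcp_pos: [0.6231, -0.0952, 0.0222]
ee_rot: [[0.998, -0.068, -0.0], [-0.068, -0.998, 0.0], [-0.0, -0.0, -1.0]]
wrist_force: [-0.4, -2.2, -0.4]
gripper_width: -0.0
```

>>> jog_arm(moves=[[1,0,-0.0005,0,0,0,0],[1,0,-0.001,0,0,0,0],[1,0,-0.0015,0,0,0,0],[1,0,-0.002,0,0,0,0],[1,0,-0.0025,0,0,0,0],[1,0,-0.003,0,0,0,0],[1,0,-0.0035,0,0,0,0],[1,0,-0.004,0,0,0,0],[1,0,-0.0045,0,0,0,0],[1,0,-0.005,0,0,0,0]])

```text
time_s: 16.83
tcp_pos: [0.623, -0.0914, 0.0222]
ee_rot: [[0.998, -0.069, -0.001], [-0.069, -0.998, -0.001], [-0.001, 0.001, -1.0]]
wrist_force: [-1.3, -7.4, -1.2]
gripper_width: 0.006
```

```bash
python3 snap.py wrist w9 0 400 60 300 2
```

```text
16.8833 [ 0.62293472 -0.09141377  0.02221292] -3.9368346666482275 [-1.91367255 -6.96358707  0.01098621]
```

View pics/w9.png

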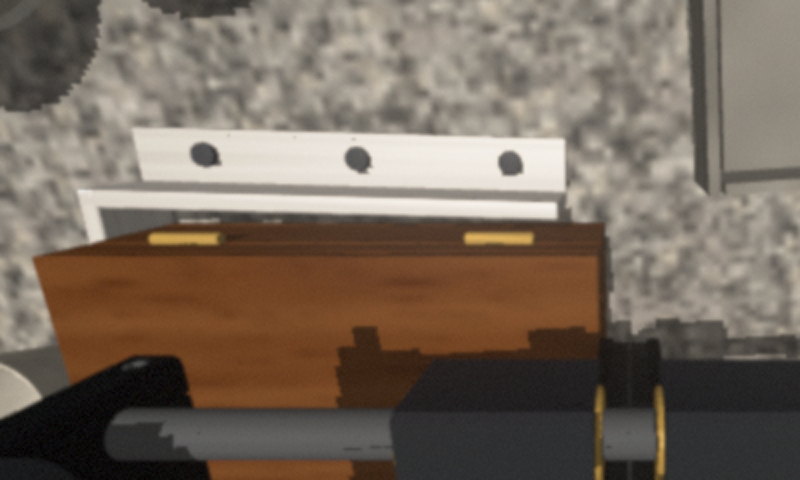

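>>> jog_arm(moves=[[1,0,-0.0005,0,0,0,0],[1,0,-0.001,0,0,0,0],[1,0,-0.0015,0,0,0,0],[1,0,-0.002,0,0,0,0],[1,0,-0.0025,0,0,0,0],[1,0,-0.003,0,0,0,0],[1,0,-0.003,0,0,0,0],[1,0,-0.003,0,0,0,0],[1,0,-0.003,0,0,0,0],[1,0,-0.003,0,0,0,0]])

```text
time_s: 17.72
tcp_pos: [0.6214, -0.0908, 0.0222]
ee_rot: [[0.998, -0.069, -0.005], [-0.069, -0.998, -0.003], [-0.005, 0.004, -1.0]]
wrist_force: [-2.3, -13.2, 0.3]
gripper_width: 0.008
```

>>> jog_arm(moves=[[1,0,0.006,0,0,0,0],[1,0,0.016,0,0,0,0],[1,0,0.022,-0.02,0,0,0],[1,0,0.022,-0.05,0,0,0],[1,0,0.022,-0.08,0,0,0],[0,-0.01,0.015,-0.1,0,0,0],[-1,-0.035,-0.005,-0.1,0,0,0],[-1,-0.06,-0.035,-0.1,0,0,0],[-1,-0.08,-0.065,-0.1,0,0,0],[-1,-0.088,-0.09,-0.1,0,0,0]])

```text
time_s: 18.55
tcp_pos: [0.5399, 0.0099, 0.1229]
ee_rot: [[0.998, -0.069, 0.001], [-0.069, -0.998, 0.002], [0.0, -0.002, -1.0]]
wrist_force: [0.1, -0.3, 0.1]
gripper_width: 0.294
```

```bash
python3 snap.py wrist w10 0 640 0 400 1;python3 snap.py top t10 250 450 130 250 4
```

```text
18.6 [0.54051944 0.01304416 0.12311964] -3.744620665650063 [-1.00196354  0.7861029  -0.53214488]
18.65 [0.54163567 0.01148031 0.12317938] -3.6780395159526176 [0.27194938 0.15618038 0.13718102]
```

View pics/w10.png

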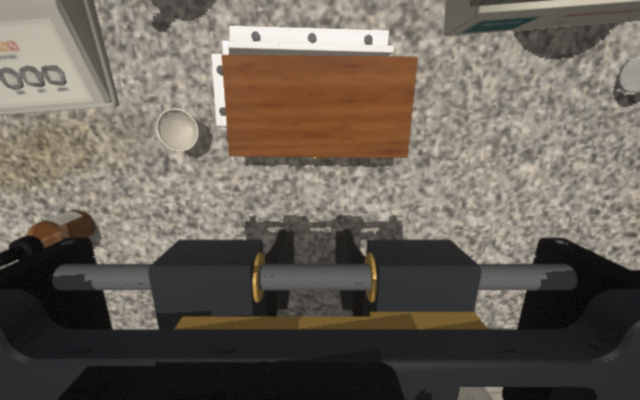

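View pics/t10.png

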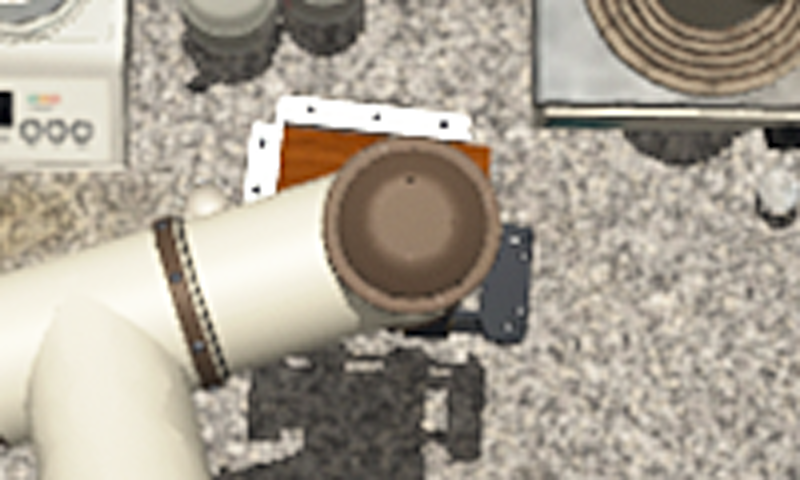

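>>> jog_arm(moves=[[-1,0,0.005,0,0,0,0],[-1,0,0.01,0,0,0,0],[-1,0,0.01,0.02,0,0,0],[-1,0,0.01,0.045,0,0,0],[-1,0,0.01,0.07,0,0,0],[-1,0,0.01,0.09,0,0,0],[-1,0,0.01,0.1,0,0,0],[-1,0.008,0.01,0.1,0,0,0],[-1,0.016,0.01,0.1,0,0,0],[-1,0.024,0.01,0.1,0,0,0]])

```text
time_s: 19.48
tcp_pos: [0.568, -0.0039, 0.0236]
ee_rot: [[0.998, -0.069, 0.003], [-0.069, -0.998, 0.0], [0.003, -0.001, -1.0]]
wrist_force: [1.1, 0.9, 1.4]
gripper_width: 0.993
```

>>> jog_arm(moves=[[-1,0.002,0,0,0,0,0],[-1,0.004,0,0,0,0,0],[-1,0.006,0,0,0,0,0],[-1,0.007,0,0,0,0,0],[-1,0.008,0,0,0,0,0],[-1,0.009,0,0,0,0,0],[-1,0.01,0,0,0,0,0],[-1,0.011,0,0,0,0,0],[-1,0.012,0,0,0,0,0],[-1,0.013,0,0,0,0,0]])

```text
time_s: 20.32
tcp_pos: [0.5737, -0.0053, 0.0225]
ee_rot: [[0.998, -0.069, -0.009], [-0.069, -0.998, -0.002], [-0.009, 0.002, -1.0]]
wrist_force: [-8.5, -0.2, 7.6]
gripper_width: 1.0
```

>>> jog_arm(moves=[[-1,0.0005,0,0,0,0,0],[-1,0.001,0,0,0,0,0],[-1,0.0015,0,0,0,0,0],[-1,0.002,0,0,0,0,0],[-1,0.0025,0,0,0,0,0],[-1,0.003,0,0,0,0,0],[-1,0.0035,0,0,0,0,0],[-1,0.004,0,0,0,0,0],[-1,0.0045,0,0,0,0,0],[-1,0.005,0,0,0,0,0]])

```text
time_s: 21.15
tcp_pos: [0.5768, -0.0057, 0.0224]
ee_rot: [[0.998, -0.069, -0.013], [-0.069, -0.998, -0.002], [-0.013, 0.003, -1.0]]
wrist_force: [-13.5, 2.1, 11.4]
gripper_width: 1.004
```

```bash
python3 snap.py wrist w11 100 500 0 240 2
```

```text
21.2 [ 0.5768443  -0.0056587   0.02237017] -3.958348044594737 [-12.98128434   2.00830564   9.81594574]
```

View pics/w11.png

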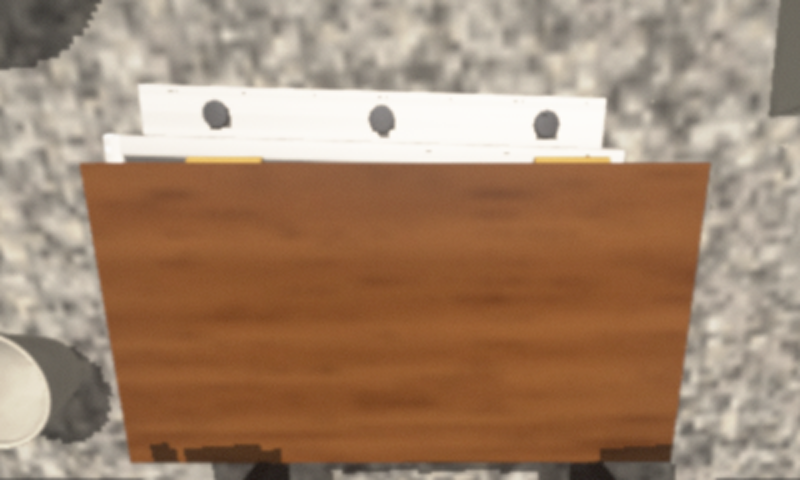

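The back right corner touches the fence first (about 1.5° of misalignment: fence edge (105,135)-(625,150), box edge level). I'll turn the pushing line to match while pressing.

>>> jog_arm(moves=[[-1,0.0,0,0,0,0,0.006],[-1,0.0005,0,0,0,0,0.012],[-1,0.001,0,0,0,0,0.018],[-1,0.0015,0,0,0,0,0.024],[-1,0.002,0,0,0,0,0.028],[-1,0.0025,0,0,0,0,0.028],[-1,0.003,0,0,0,0,0.028],[-1,0.0035,0,0,0,0,0.028],[-1,0.004,0,0,0,0,0.028],[-1,0.004,0,0,0,0,0.028]])

```text
time_s: 22.03
tcp_pos: [0.5782, -0.0047, 0.0221]
ee_rot: [[0.995, -0.096, -0.018], [-0.096, -0.995, -0.001], [-0.017, 0.002, -1.0]]
wrist_force: [-20.3, 7.3, 14.4]
gripper_width: 1.002
```

```bash
python3 snap.py wrist w12 100 500 0 240 2
```

```text
22.0833 [ 0.57821101 -0.00466082  0.02208401] -5.500826521351854 [-17.93040146   7.74729917  14.65456675]
```

View pics/w12.png

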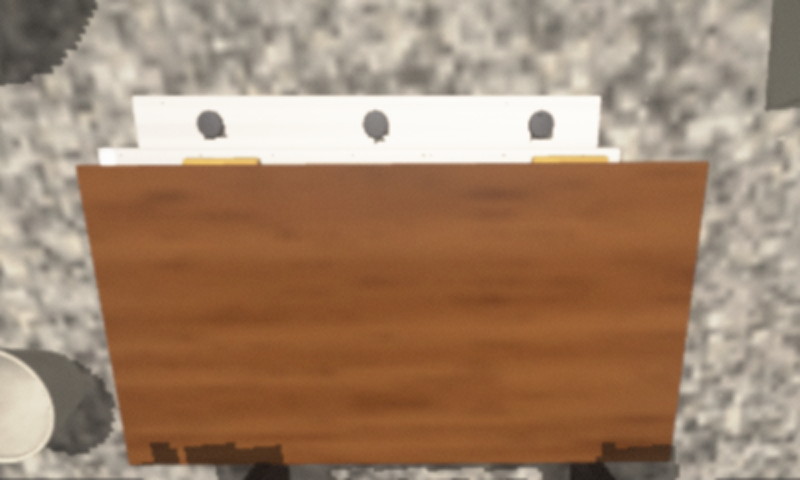

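Flush against the long fence now. Next I'll release and press the right end again.

>>> jog_arm(moves=[[-1,-0.008,0,0,0,0,0],[-1,-0.018,0,0,0,0,0],[0,-0.02,0,-0.03,0,0,0],[1,-0.02,0,-0.06,0,0,0],[1,-0.02,0.0,-0.09,0,0,0],[1,-0.015,0.02,-0.1,0,0,0],[1,-0.005,0.045,-0.1,0,0,0],[1,0.012,0.075,-0.1,0,0,0],[1,0.03,0.1,-0.1,0,0,0],[1,0.042,0.12,-0.1,0,0,0]])

```text
time_s: 22.92
tcp_pos: [0.6193, -0.1304, 0.1233]
ee_rot: [[0.995, -0.097, 0.004], [-0.097, -0.995, -0.0], [0.004, 0.0, -1.0]]
wrist_force: [0.4, 0.1, -0.4]
gripper_width: 0.478
```

```bash
python3 snap.py wrist w13 0 640 0 400 1;python3 snap.py top t13 250 450 130 250 4; python3 snap.py side s13 250 350 160 220 8
```

```text
22.9667 [ 0.62056759 -0.13340076  0.12287382] -5.692408851962411 [ 4.20300744 -1.49066173  0.95652177]
23.0167 [ 0.61922146 -0.13144573  0.1224342 ] -5.725981368412928 [-0.61919369  0.1173364   0.22033896]
23.0667 [ 0.61820346 -0.1300017   0.12226712] -5.676630111675442 [-0.96493339  0.45075282 -0.56107546]
```

View pics/w13.png

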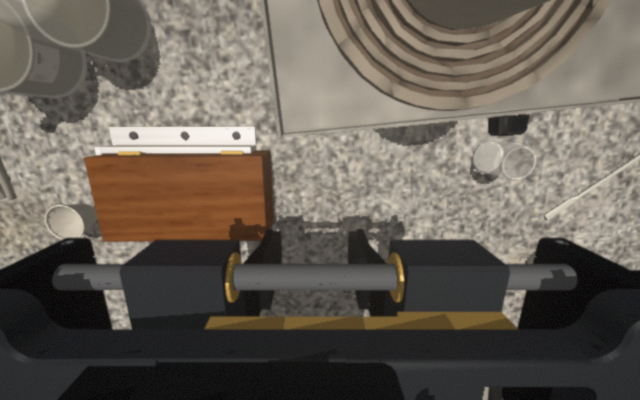

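View pics/s13.png

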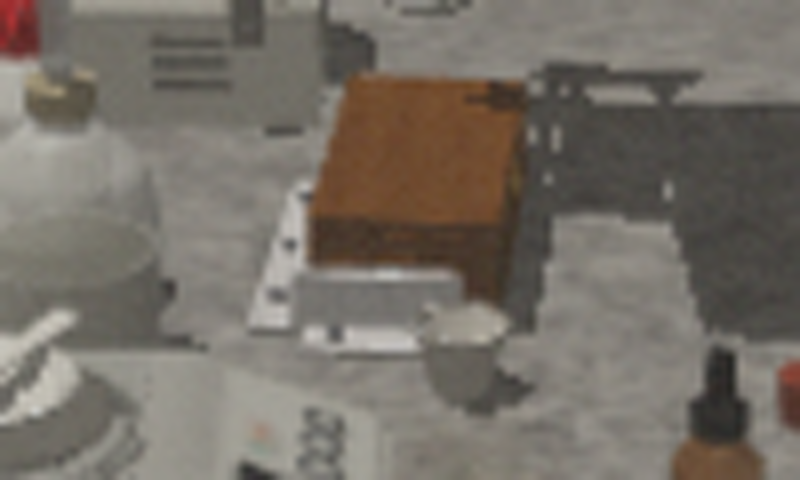

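>>> jog_arm(moves=[[1,0.003,0,0.0,0,0,0],[1,0.005,0,0.0,0,0,0],[1,0.005,0,0.0,0,0,0],[1,0.005,0,0.02,0,0,0],[1,0.005,0,0.045,0,0,0],[1,0.005,0,0.07,0,0,0],[1,0.005,0,0.09,0,0,0],[1,0.005,0,0.1,0,0,0],[1,0.005,-0.008,0.1,0,0,0],[1,0.005,-0.016,0.1,0,0,0]])

```text
time_s: 23.9
tcp_pos: [0.6244, -0.1125, 0.0226]
ee_rot: [[0.995, -0.096, 0.0], [-0.096, -0.995, -0.0], [0.0, 0.0, -1.0]]
wrist_force: [-0.3, 0.0, -0.1]
gripper_width: 0.003
```

>>> jog_arm(moves=[[1,0,-0.004,0,0,0,0],[1,0,-0.008,0,0,0,0],[1,0,-0.012,0,0,0,0],[1,0,-0.015,0,0,0,0],[1,0,-0.017,0,0,0,0],[1,0,-0.019,0,0,0,0],[1,0,-0.021,0,0,0,0],[1,0,-0.022,0,0,0,0],[1,0,-0.023,0,0,0,0],[1,0,-0.024,0,0,0,0]])

```text
time_s: 24.73
tcp_pos: [0.6258, -0.0908, 0.0223]
ee_rot: [[0.995, -0.097, -0.001], [-0.097, -0.995, -0.002], [-0.001, 0.002, -1.0]]
wrist_force: [-0.7, -9.0, 0.8]
gripper_width: 0.007
```

>>> jog_arm(moves=[[1,0,-0.0005,0,0,0,0],[1,0,-0.001,0,0,0,0],[1,0,-0.0015,0,0,0,0],[1,0,-0.002,0,0,0,0],[1,0,-0.0025,0,0,0,0],[1,0,-0.003,0,0,0,0],[1,0,-0.0035,0,0,0,0],[1,0,-0.004,0,0,0,0],[1,0,-0.004,0,0,0,0],[1,0,-0.004,0,0,0,0]])

```text
time_s: 25.57
tcp_pos: [0.6252, -0.0905, 0.0224]
ee_rot: [[0.995, -0.098, -0.004], [-0.098, -0.995, -0.006], [-0.003, 0.006, -1.0]]
wrist_force: [-0.8, -17.0, 1.0]
gripper_width: 0.005
```

End stop holds at 17 N with no motion. Backing off for a check.

>>> jog_arm(moves=[[1,0,0.004,0,0,0,0],[1,0,0.012,0,0,0,0],[1,0,0.022,0,0,0,0],[1,0,0.022,-0.03,0,0,0],[1,0,0.022,-0.07,0,0,0],[1,-0.03,0.01,-0.1,0,0,0],[1,-0.06,-0.015,-0.12,0,0,0],[1,-0.09,-0.045,-0.13,0,0,0],[1,-0.12,-0.07,-0.14,0,0,0],[1,-0.15,-0.09,-0.15,0,0,0]])

```text
time_s: 26.4
tcp_pos: [0.4856, 0.0197, 0.1727]
ee_rot: [[0.995, -0.097, 0.001], [-0.097, -0.995, 0.001], [0.001, -0.001, -1.0]]
wrist_force: [1.4, 1.5, 0.5]
gripper_width: 0.008
```

>>> jog_arm(moves=[[1,-0.01,0,0,0,0,0],[1,-0.02,0,0,0,0,0],[1,-0.02,0,0,0,0,0],[1,-0.02,0,0,0,0,0],[1,-0.02,0,0,0,0,0],[1,-0.02,0,0,0,0,0],[1,-0.02,0,0,0,0,0],[1,-0.02,0,0,0,0,0],[1,-0.02,0,0,0,0,0],[1,-0.02,0,0,0,0,0]])

```text
time_s: 27.23
tcp_pos: [0.4668, 0.0202, 0.1719]
ee_rot: [[0.995, -0.097, -0.0], [-0.097, -0.995, -0.0], [-0.0, 0.0, -1.0]]
wrist_force: [-0.0, -0.1, 0.4]
gripper_width: 0.006
```

```bash
python3 snap.py wrist w14 180 440 0 140 3;python3 snap.py top t14 290 390 140 210 8; python3 snap.py side s14 250 350 160 220 8; python3 - <<'E'
import cv2,numpy as np
cv2.imwrite("pics/t14f.png",np.load("pics/t14.npz")["f"][:,:,::-1])
E
```

```text
27.2833 [0.46675849 0.02025021 0.17194783] -5.559622272261054 [-0.12042155  0.28431835  0.61473992]
27.3333 [0.46672131 0.02028358 0.17199027] -5.555353635354402 [-0.75229323  0.72360542  0.5622362 ]
27.3833 [0.46670018 0.02032778 0.17207721] -5.550708520066859 [0.00685382 0.24601158 0.27539684]
```

View pics/w14.png

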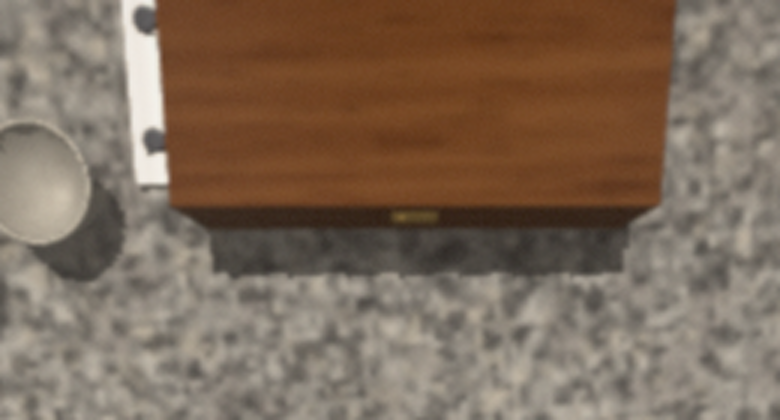

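View pics/t14.png

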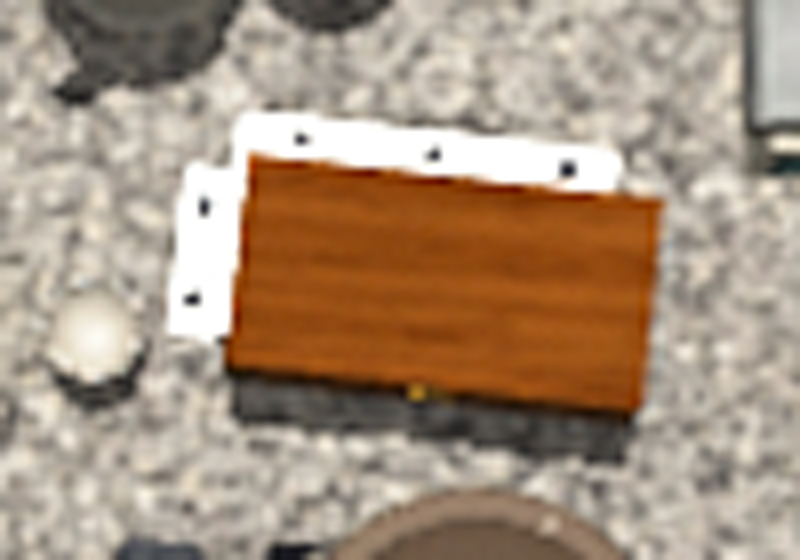

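View pics/s14.png

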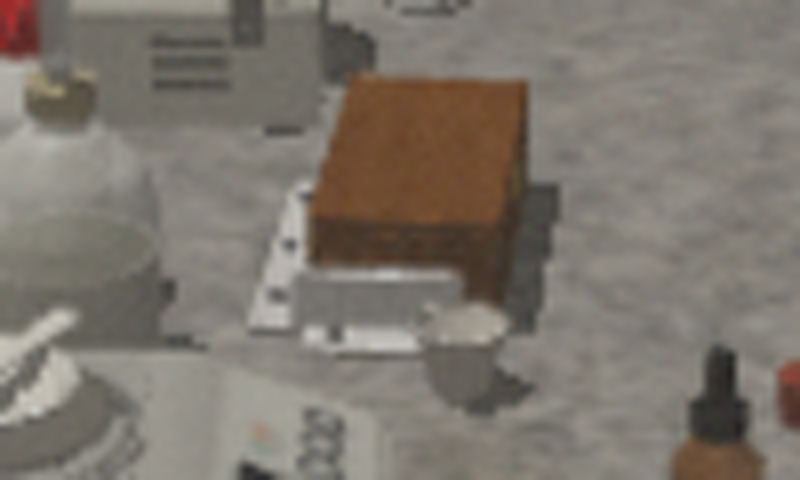

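View pics/t14f.png

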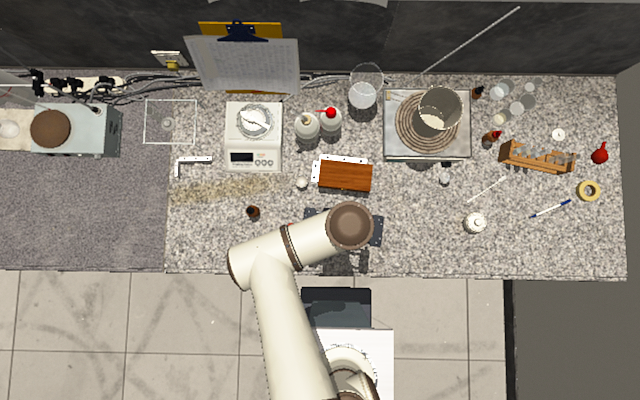

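```bash
python3 - <<'E'
from h import *
M=[(.0425,.0825),(.0425,-.0825),(-.0425,-.0825),(-.0425,.0825)]
c=np.load("pics/t14.npz");g=lambda p,z:ray(c,*crop2(p,(290,140),8),z)
b,r=fit(M,[g(p,.055) for p in [(249,155),(662,200),(640,411),(228,370)]]);print(show(b),r.tolist())
# fence outer top corner/edges at z=.03 : outer corner (+6,+6) and long end outer (6,-150)
for yaw in (-3.9,-5.0):
  a=np.radians(yaw);R=np.array([[np.cos(a),-np.sin(a)],[np.sin(a),np.cos(a)]])
  print(yaw,1e3*R.T@(b[:2]-[.679,.0782]),b[2]-a)
# fence flange/holes comparison: box t0 frame at same pixels
c0=np.load("pics/top0.npz")
cv2.imwrite("pics/cmp.png",np.vstack([cv2.resize(x["f"][145:195,300:380,::-1],None,fx=6,fy=6,interpolation=cv2.INTER_CUBIC) for x in(c0,c)]))
E
```

```text
[ 6.296e+02 -4.000e-01 -5.000e+00] [[0.1, 1.4], [0.7, -1.5], [-1.0, -2.2], [0.2, 2.3]]
-3.9 [-43.95989926 -81.82060643] -0.019992845689859068
-5.0 [-42.38105161 -82.64944552] -0.0007942239179214439
```

View pics/cmp.png

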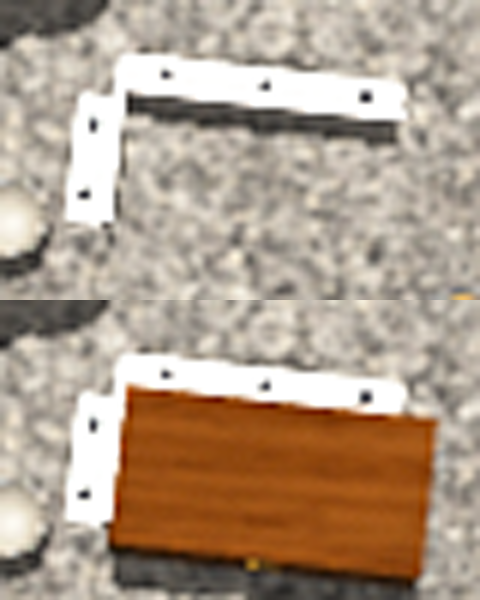

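All checks are within tolerance. One more light front press will reseat the back and verify it, then I'll retreat.

```bash
python3 - <<'E'
from h import *
print(rel(np.array([.4667,.0203,.172]),Rtool(-5.55),(.545,-.001,.122),-5.3))
E
```

```text
(array([0.08 , 0.014, 0.05 ]), array([ 0.   ,  0.   , -0.004]))
```

>>> jog_arm(moves=[[-1,0.015,0.003,0,0,0,0],[-1,0.03,0.006,0.01,0,0,0],[-1,0.045,0.009,0.025,0,0,0],[-1,0.06,0.012,0.04,0,0,0],[-1,0.07,0.014,0.05,0,0,0],[-1,0.075,0.014,0.05,0,0,0],[-1,0.075,0.014,0.06,0,0,0],[-1,0.075,0.014,0.08,0,0,0],[-1,0.075,0.014,0.1,0,0,0],[-1,0.075,0.014,0.12,0,0,0]])

```text
time_s: 28.22
tcp_pos: [0.5399, -0.0004, 0.0521]
ee_rot: [[0.995, -0.096, 0.002], [-0.096, -0.995, 0.001], [0.002, -0.001, -1.0]]
wrist_force: [-0.4, -0.3, -0.1]
gripper_width: 0.68
```

>>> jog_arm(moves=[[-1,0,0,0.015,0,0,0],[-1,0,0,0.028,0,0,0],[-1,0.008,0,0.03,0,0,0],[-1,0.016,0,0.03,0,0,0],[-1,0.022,0,0.03,0,0,0],[-1,0.026,0,0.03,0,0,0],[-1,0.029,0,0.03,0,0,0],[-1,0.032,0,0.03,0,0,0],[-1,0.034,0,0.03,0,0,0],[-1,0.036,0,0.03,0,0,0]])

```text
time_s: 29.05
tcp_pos: [0.576, -0.0044, 0.0223]
ee_rot: [[0.995, -0.097, 0.0], [-0.097, -0.995, 0.0], [0.0, -0.0, -1.0]]
wrist_force: [-0.5, -0.2, 0.5]
gripper_width: 1.0
```

>>> jog_arm(moves=[[-1,0.0005,0,0,0,0,0],[-1,0.001,0,0,0,0,0],[-1,0.0015,0,0,0,0,0],[-1,0.002,0,0,0,0,0],[-1,0.0025,0,0,0,0,0],[-1,0.003,0,0,0,0,0],[-1,0.0035,0,0,0,0,0],[-1,0.004,0,0,0,0,0],[-1,0.0045,0,0,0,0,0],[-1,0.005,0,0,0,0,0]])

```text
time_s: 29.88
tcp_pos: [0.5779, -0.0048, 0.0219]
ee_rot: [[0.995, -0.097, -0.006], [-0.097, -0.995, -0.0], [-0.006, 0.001, -1.0]]
wrist_force: [-8.1, 3.6, 6.4]
gripper_width: 1.002
```

```bash
python3 snap.py wrist w15 100 500 0 240 2
```

```text
29.9333 [ 0.57794226 -0.00479336  0.02189521] -5.55018606346564 [-6.4641341   3.44414961  5.08634548]
```

View pics/w15.png

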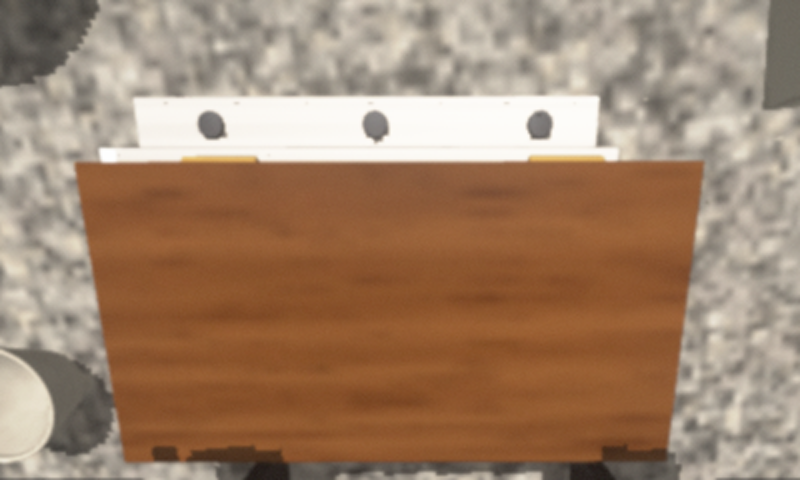

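Flush and parallel (fence edge (100,148)-(618,148), box edge (77,163)-(702,163)). Retreating.

>>> jog_arm(moves=[[-1,-0.005,0,0,0,0,0],[-1,-0.012,0,0,0,0,0],[-1,-0.025,0,0,0,0,0],[-1,-0.04,0,0,0,0,0],[-1,-0.05,0,-0.03,0,0,0],[-1,-0.06,0,-0.07,0,0,0],[-1,-0.08,0,-0.11,0,0,0],[-1,-0.1,0,-0.14,0,0,0],[-1,-0.12,0,-0.15,0,0,0],[-1,-0.12,0,-0.15,0,0,0]])

```text
time_s: 30.77
tcp_pos: [0.4606, 0.0072, 0.1759]
ee_rot: [[0.995, -0.096, 0.008], [-0.096, -0.995, 0.003], [0.008, -0.004, -1.0]]
wrist_force: [-0.6, 0.3, -0.6]
gripper_width: 1.0
```

```bash
python3 snap.py top t16 290 390 140 210 8; python3 snap.py side s16 230 400 100 230 4
```

```text
30.8167 [0.46117125 0.00713475 0.17418007] -5.50403855593401 [ 0.84721881  0.01352475 -0.97900877]
30.8667 [0.4613358  0.00698964 0.17288955] -5.52202705971896 [-0.60577379  0.5279017  -1.00010765]
```

View pics/t16.png

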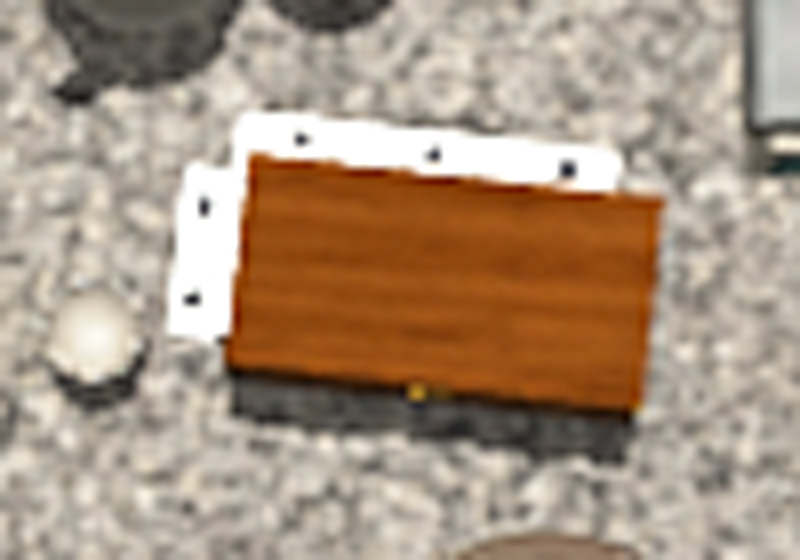

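View pics/s16.png

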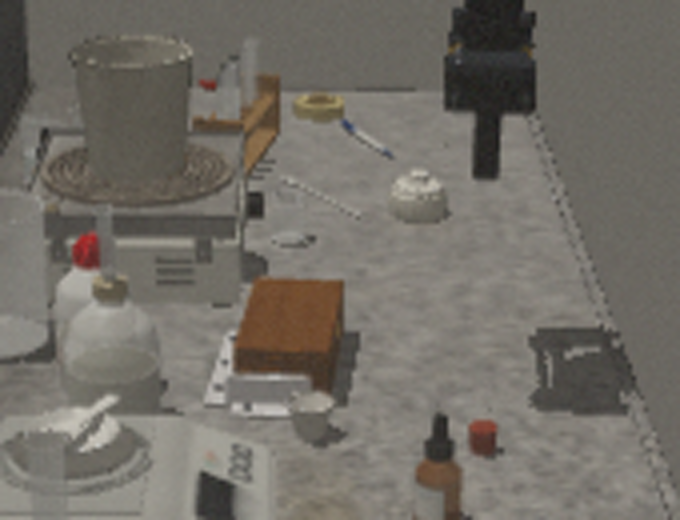

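The box is unchanged in the top view at (249,155)-(662,200), seated in the corner, and the loose things stand where they were. Handing in.

```bash
python3 -c "
from station import *
print(finish_job())"
```

```text
the job is handed in; nothing more can be done
None
```

I pushed the box into the corner of the larger fence and handed the job in at about 31 s; the hand-in gave no verdict. I pushed first on its right end in an arc, then on its front to the long fence, and finally pressed end and front again. I never gripped or lifted it.

**Position:** After the last end press I measured the box from the top camera. In the fence frame it was at x about -42.4 to -44.0 mm and y about -81.8 to -82.6 mm, turned at most about 0.02 rad. All of these are within the limits. After the final front press and retreat I only compared pictures; the box looked unchanged from the top, and I did not measure it again.

**Contact:** The end stop held the box with no motion at about 17 N. The long fence held at 20 N in the first press that squared the box to it, and the last front press (about 8 N) ended within 0.5 mm of that point. During the presses the wrist camera showed the box and fence edges parallel.

**Other things:** The crucible, weighing bottle, stopper, dropper bottle and timer looked unmoved in the pictures I compared. The robot was clear of everything at the end.

**Disagreement:** The first top-view estimates put the fence's turn at -3.9° to -4.2°. The wrist view and the flush contact put it at about -5° to -5.5°, and I used that. The spread in the position and angle figures above comes from this.

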